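# Sort the lamp-changing clutter into the bulb carton and the tool bin

### The arm

A 6-joint arm with a two-finger parallel gripper is mounted at the origin on the work surface. World frame = base frame: x ahead of the robot, y to its left, z up, the work surface at z = 0. Lengths are in m, angles in rad, forces in N, time in s.
With the tool pointing down it reaches from about 0.3 to 0.775 m from the base axis. Payload 14.6 kg.
Tool frame: the origin (TCP) lies at the very end of the fingers, on their centre line; the grasp point (between the pads) lies 19 mm behind it; x points along the fingers, y is the direction in which the jaws open and shut, and the axes are right-handed (so a half turn about x gives the same grasp; the last joint's range is limited). The gripper opens to 94 mm and grips with 3 to 60 N. Pads are 16 mm wide; open, the fingers measure 119 mm over their backs; the gripper's body (75 mm by 177 mm) begins 78 mm behind the grasp point.
Start: joints at [1.236, 0.3, 1.521, -0, 1.321, -0.067], TCP at [0.146, 0.53, 0.205] pointing down, gripper open.
Joint ranges: [-3.03, 3.03], [-0.79, 2.21], [0.23, 2.52], [-1.04, 4.18], [0, 3.07], [-2.55, 2.55]. Speed limits (rad/s): [2.22, 2.22, 2.57, 3.14, 3.14, 3.14].

### API

Orientations are given as [roll, pitch, yaw] about the fixed x, y, z axes, in that order (R = Rz(yaw) Ry(pitch) Rx(roll)).
In Python, from station import ctrl, viewer, hand_in gives the robot as it stands. The module is installed in compiled form; this text tells all that it offers.
- The arm moves only by the tool play_rows, never from a script. Its argument "deltas" is a list that holds one entry, the list of rows, each a list of 7 numbers: the shift along the tool's x, y, z in mm, then the turn, a rotation vector about the tool's x, y, z in rad, then the finger opening in mm, from 0 to 94. In form: [[[dx, dy, dz, ax, ay, az, gripper], ...]]. A call has 1 to 10 rows; each row shifts and turns the commanded pose from where the row before left it, along the tool's axes as they then stand; what a row does not reach is not made up. A row lasts 1/10 s, in which the tool goes at most 50 mm and 8.59 degrees, less where a joint would pass 70% of its speed; a pose out of reach is approached as far as the arm can. A call with a gripper value outside its range is refused whole. The fingers move at their own pace and stop on an object; "grip_force" is the grip in N (left out, the last holds). Time passes only in rows, so rows that do not move let the fingers close. It gives the time, the measured TCP pose, the force and the opening at its end, in the units of the state.
- ctrl.get_obs(): the state, without advancing time (a new reading comes with each control period).
- viewer.camera(name): name is "side" or "top" or "wrist"; returns a dict with "img" (480x640x3 uint8, red, green, blue), "fx", "fy", "cx", "cy" (pixels), "distortion" ([k1, k2, p1, p2, k3] as OpenCV has them; the pictures are not rectified), "rvec" (rotation vector, rad) and "tvec" (3), from world to camera coordinates, as OpenCV has them. Camera axes: x right, y down, z forward; pixel columns grow to the right and rows downward; lengths in m; the calibration is good to about 2 mm. A picture is of the moment at which its call begins. There is no depth.
- hand_in(): hands the job in, once; it reports no verdict.
The state is a dict: "time_s": time; "qpos": joint angles; "joint_vel": joint speeds; "tau": joint torques, N m; "ee_pos": TCP position; "eef_rot": TCP orientation; "force": force on the tool from outside, world axes, zero at the start; "moment": the same for the moment, N m; "grip_width": finger opening in m.
Only numpy, scipy, OpenCV 4.12 (cv2) and the standard library are available. Lean on these libraries where they do the work, as an engineer would, in place of code of your own. Each camera call takes 0.05 s, during which the arm holds its last target.

### The job

Clear up after the lamp change: lay the two spiral bulbs flat in the cardboard carton, one in each compartment, and lay the screwdriver and the pliers in the open-fronted plastic bin with their handles towards its low open front. Pick the bulbs up by their plastic base, never by the glass spiral, and set them down gently instead of dropping them. Leave the steel jar and the orange bulb cage where they stand.

Things in the scene. Friction and masses are not known exactly. Their poses are not given: they have to be found in the camera images.
- bulb_a_base (a point): Spiral energy-saver bulb A, lying on its side, 130 mm long, 46 mm diameter, about 95 g; it can roll. The point is on its axis at the middle of the white plastic base, 23 mm above what it lies on; x axis along the bulb towards the glass. The base (hold it here) is a 46 mm diameter cylinder from -20 to +20 mm along x; then a short taper and the 22 mm metal cap, ending at -54 mm.
- bulb_a_mid (a point): Middle of the length of bulb A, on its axis, 11 mm from the middle of the plastic base towards the glass.
- bulb_a_glass: White glass spiral of bulb A, part of the bulb, fragile: not to be gripped. Origin and axes as bulb_a_base; the glass, 46 mm diameter, reaches from +20 to +76 mm along x. The whole bulb balances within 8 mm of the origin.
- bulb_b_base (a point): Spiral bulb B, lying on its side; same shape, size, point and axes as bulb A.
- bulb_b_mid (a point): Middle of the length of bulb B, on its axis, 11 mm from the middle of the plastic base towards the glass.
- bulb_b_glass: White glass spiral of bulb B, fragile; as for bulb A.
- driver_grip (a point): Flat-blade screwdriver lying flat, 165 mm long, about 110 g. The point is on its axis near the balance point, in the handle, 14 mm above what it lies on; x axis towards the blade. Black ribbed handle, 28 mm diameter, from -60 mm to +25 mm along x (necked to 21 mm at +12); steel shaft 6.4 mm diameter from +25 to +105 mm, clear of the surface.
- driver_butt (a point): The screwdriver's handle end, on its axis.
- driver_tip (a point): The screwdriver's blade tip, on its axis.
- driver: The screwdriver as a whole; origin and axes as driver_grip.
- pliers_grip (a point): Combination pliers lying flat and shut (they do not open), 167 mm long, 13 mm thick, about 200 g. The point is half-way up (6.5 mm), midway between the handles behind the pivot (balance point 25 mm ahead, near the pivot); 42 mm wide over their outsides there. x axis towards the jaws: jaw tips at +80 mm, pivot at +32 mm, ends of the black-sleeved handles at -89 mm (51 mm wide).
- pliers_butt (a point): Between the ends of the pliers' handles.
- pliers_tip (a point): Tip of the pliers' jaws.
- pliers: The pliers as a whole; origin 5 mm from pliers_grip towards the jaws, same axes.
- carton: Low open cardboard carton, fixed to the ledge, 166 mm (its x) by 252 mm (its y) outside, 46 mm high, walls and floor 4 mm. One divider along x, 38 mm high, 4 mm thick, parts it into two compartments side by side along y, each 158 (x) by 120 mm (y) inside. Origin: centre of the underside.
- carton_left (a point): Centre of the floor of the carton's compartment on its +y side (62 mm from the carton's middle, top of floor).
- carton_right (a point): Centre of the floor of the carton's compartment on its -y side.
- bin: Grey plastic open-fronted bin, fixed to the ledge, 210 mm long (its x), 220 mm wide (its y), walls and floor 4 mm. Its low open front (lip 20 mm high) is at -x, roughly facing the robot; the back wall and the rear 135 mm of the sides are 50 mm high, the sides slope down to the lip in the front 75 mm. Inside 202 by 212 mm. Origin: centre of the underside.
- bin_floor (a point): Centre of the bin's floor (top of floor).
- jar: Bystander: stainless steel screw-top jar, 88 mm diameter, 111 mm high, standing; origin at the centre of its underside.
- cage: Bystander: orange plastic bulb cage standing upright, 80 mm diameter, 155 mm high; origin at the centre of its underside.
There are look-alikes about, which are no part of the job. What is shaped like the part that bears bulb_b_base but purple is not meant.

How it is judged:
At the end, for the whole second after the job is handed in: Each bulb lies level (15 deg) in its own carton compartment, within 30 mm of its mid-length; both tools lie in the bin, both ends under 50 mm high, handle end over 20 mm in front of its middle, tip over 20 mm behind; all released and at rest; jar and cage upright within 30 mm of their start (((x of bulb_a_mid in the frame of carton between -0.03 and 0.03 m and z of each of bulb_a_mid, bulb_b_mid in the frame of carton below 0.045 m and angle between bulb_a_mid's own x axis and vertical between 1.3 and 1.84 rad and y of bulb_a_mid in the frame of carton between 0.012 and 0.112 m and x of bulb_b_mid in the frame of carton between -0.03 and 0.03 m and angle between bulb_b_mid's own x axis and vertical between 1.3 and 1.84 rad and y of bulb_b_mid in the frame of carton between -0.112 and -0.012 m) or (x of bulb_a_mid in the frame of carton between -0.03 and 0.03 m and z of each of bulb_a_mid, bulb_b_mid in the frame of carton below 0.045 m and angle between bulb_a_mid's own x axis and vertical between 1.3 and 1.84 rad and y of bulb_a_mid in the frame of carton between -0.112 and -0.012 m and x of bulb_b_mid in the frame of carton between -0.03 and 0.03 m and angle between bulb_b_mid's own x axis and vertical between 1.3 and 1.84 rad and y of bulb_b_mid in the frame of carton between 0.012 and 0.112 m)) and x of driver_butt in the frame of bin between -0.15 and -0.02 m and y of driver_butt in the frame of bin between -0.112 and 0.112 m and z of each of driver_butt, driver_tip, pliers_butt, pliers_tip in the frame of bin below 0.05 m and x of driver_tip in the frame of bin between 0.02 and 0.106 m and y of driver_tip in the frame of bin between -0.112 and 0.112 m and x of pliers_butt in the frame of bin between -0.15 and -0.02 m and y of pliers_butt in the frame of bin between -0.112 and 0.112 m and x of pliers_tip in the frame of bin between 0.02 and 0.106 m and y of pliers_tip in the frame of bin between -0.112 and 0.112 m and linear speed of each of bulb_a_glass, bulb_b_glass, driver, pliers below 0.03 m/s and distance of each of jar, cage from where it was at the start of the episode below 0.03 m and angle between each of jar, cage's own z axis and vertical below 0.35 rad); the robot touches nothing.
It fails at once if a bulb is gripped or pushed by its glass spiral (over 3 N from the fingers) (contact force between any of bulb_a_glass, bulb_b_glass and the fingers above 3 N).
It fails at once if a bulb is dropped (faster than 0.7 m/s with no finger on it: a fall of more than 25 mm) ((linear speed of bulb_a_glass above 0.7 m/s and contact force between bulb_a and the fingers below 0.05 N) or (linear speed of bulb_b_glass above 0.7 m/s and contact force between bulb_b and the fingers below 0.05 N)).
It fails at once if the steel jar or the orange bulb cage is shifted by over 30 mm or tipped (distance of any of jar, cage from where it was at the start of the episode above 0.03 m or angle between any of jar, cage's own z axis and vertical above 0.35 rad).
It also fails if it takes over 72 s, if anything falls off the work surface, if the arm or the gripper's body presses on something with over 40 N, if the wrist force passes 120 N, or if a joint passes its speed limit or range.

## Working session

There is one attempt and no reset: what is moved stays moved. The work goes in short steps, Python scripts to look and compute and a tool call to move; the robot and the scene stay as the last step left them, time stands still between calls to the robot, and variables do not carry over. Pictures are saved under pics/ and viewed, and the job is handed in when it is done.

Besides the shell and the picture viewer there is one more tool, called after ">>>" by a JSON object that holds its "api" and its "payload". play_rows: Moves the arm, as the interface text tells. Its arguments: {"type":"object","properties":{"deltas":{"type":"array","items":{"type":"array","items":{"type":"array","items":{"type":"number"}}}},"grip_force":{"type":"number"}},"required":["deltas"]}

```bash
mkdir -p pics; python3 - <<'E'
from station import ctrl, viewer
import cv2
print(ctrl.get_obs())
for n in ("top","side","wrist"):
    c=viewer.camera(n); cv2.imwrite(f"pics/{n}0.png",c["img"][:,:,::-1])
    print(n,{k:v for k,v in c.items() if k!="img"})
E
```

```text
{'time_s': 0.0, 'qpos': array([ 1.23640131e+00,  3.00467245e-01,  1.52158800e+00, -7.47088864e-06,
        1.32072303e+00, -6.65988521e-02]), 'joint_vel': array([ 5.00055659e-04,  1.69910209e-03, -1.86670236e-03, -2.88386102e-04,
       -9.69786092e-05,  1.13849628e-03]), 'tau': array([-3.80576123e-03, -5.31789351e+01, -3.52742457e+01,  7.06650387e-02,
        2.43756064e-02, -1.08206891e-04]), 'ee_pos': array([0.14544826, 0.53013703, 0.20488553]), 'eef_rot': array([-1.63129185,  1.56961069, -1.89908616]), 'force': array([ 0.57279711, -0.18414973,  0.02953636]), 'moment': array([-0.02593727, -0.05822496,  0.00023521]), 'grip_width': 0.09388535970058892}
top {'fx': 481.10651730522864, 'fy': 481.10651730522864, 'cx': 328.1955974357395, 'cy': 247.36392593607712, 'distortion': array([-0.12576103,  0.        ,  0.        ,  0.        ,  0.        ]), 'rvec': array([ 2.12142556, -2.15334319,  0.17375206]), 'tvec': array([-0.0380906 ,  0.53292536,  1.05365022])}
side {'fx': 472.14347397089927, 'fy': 472.14347397089927, 'cx': 321.1677218918016, 'cy': 239.2813553885254, 'distortion': array([-0.09583248,  0.        ,  0.        ,  0.        ,  0.        ]), 'rvec': array([ 2.2683215 , -0.93635549,  0.32716055]), 'tvec': array([-0.40108621,  0.31225217,  0.88940592])}
wrist {'fx': 405.8708218760457, 'fy': 405.8708218760457, 'cx': 321.4743213088212, 'cy': 240.89593542030144, 'distortion': array([0.01862138, 0.        , 0.        , 0.        , 0.        ]), 'rvec': array([-2.34459251, -1.78714567, -0.20862589]), 'tvec': array([-0.55084391, -0.02446628,  0.38951079])}
```

View pics/top0.png

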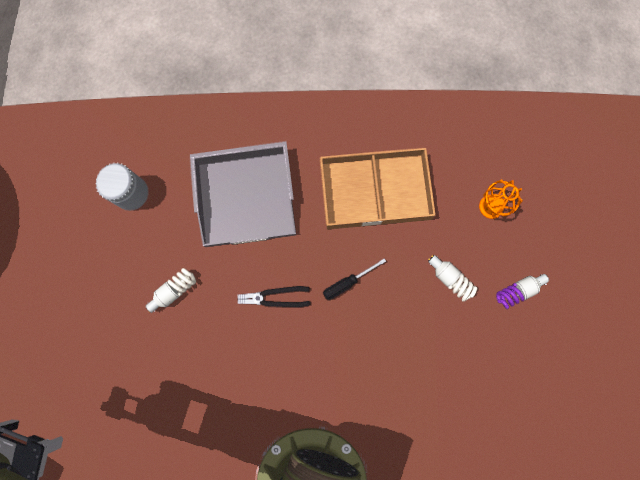

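View pics/side0.png

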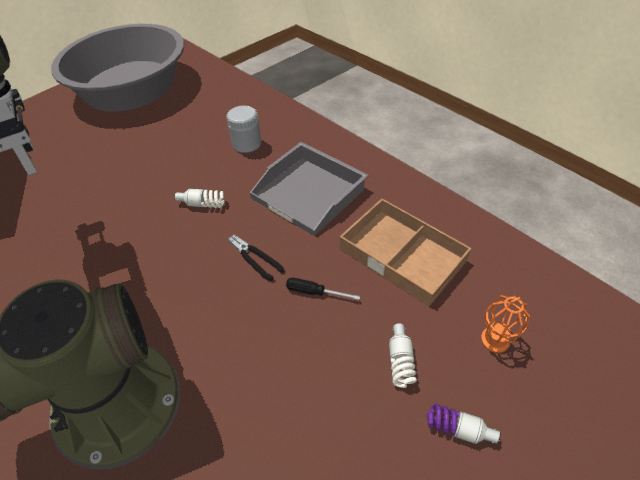

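View pics/wrist0.png

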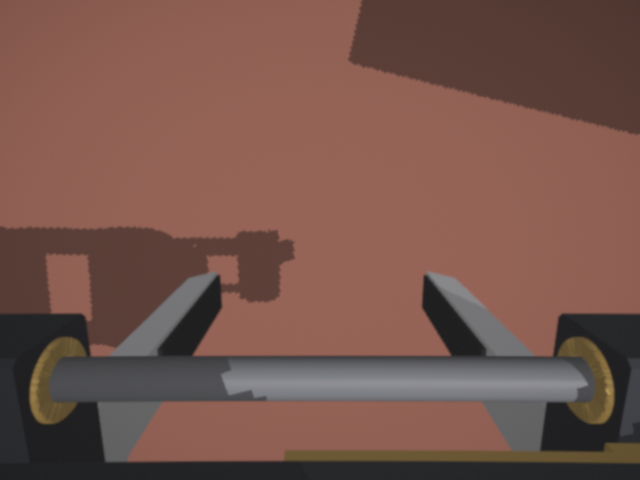

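```bash
cat > h.py <<'E'
import numpy as np, cv2
from scipy.spatial.transform import Rotation as R
def K(c): return np.array([[c["fx"],0,c["cx"]],[0,c["fy"],c["cy"]],[0,0,1]])
def p2w(c,pts,z):
    pts=np.array(pts,float).reshape(-1,1,2)
    n=cv2.undistortPoints(pts,K(c),c["distortion"]).reshape(-1,2)
    M=cv2.Rodrigues(c["rvec"])[0]; o=-M.T@c["tvec"]
    d=np.c_[n,np.ones(len(n))]@M
    z=np.broadcast_to(z,len(n))
    return o+d*((z-o[2])/d[:,2])[:,None]
def w2p(c,P): return cv2.projectPoints(np.array(P,float).reshape(-1,3),c["rvec"],c["tvec"],K(c),c["distortion"])[0].reshape(-1,2)
def crop(c,x0,y0,x1,y1,s,name):
    im=cv2.resize(c["img"][y0:y1,x0:x1,::-1],None,fx=s,fy=s,interpolation=cv2.INTER_CUBIC); cv2.imwrite(name,im)
E
python3 - <<'E'
from h import *
from station import viewer
import pickle
c=viewer.camera("top"); s=viewer.camera("side")
pickle.dump((c,s),open("cams.pkl","wb"))
crop(c,130,240,330,330,4,"pics/tl.png")
crop(c,310,240,510,330,4,"pics/tr.png")
crop(c,180,130,320,250,5,"pics/bin.png")
crop(c,310,140,450,240,5,"pics/car.png")
E
```

```text
(no output)
```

View pics/tl.png

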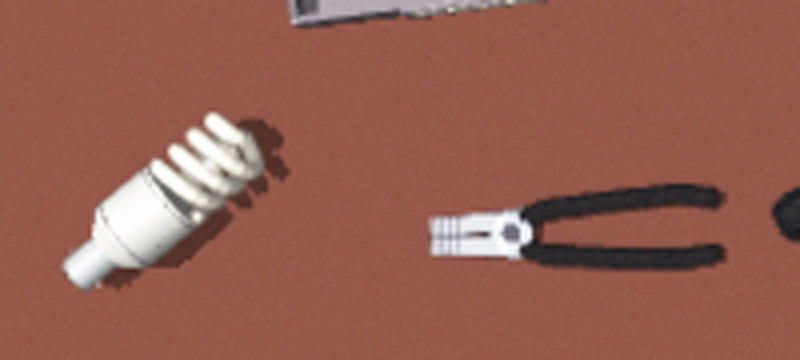

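View pics/tr.png

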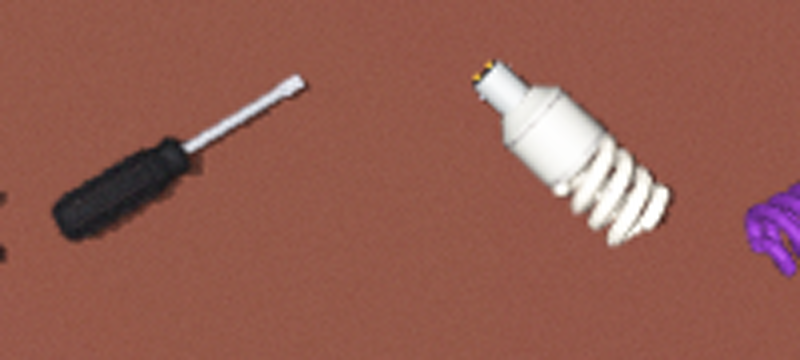

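View pics/bin.png

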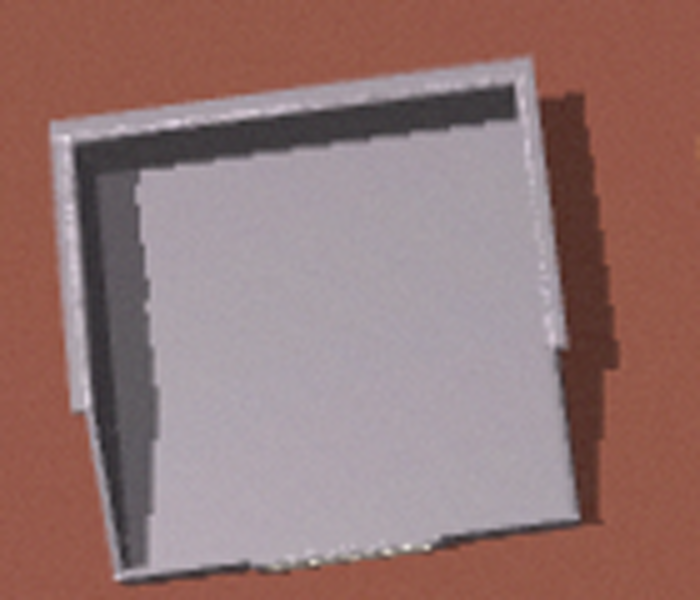

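View pics/car.png

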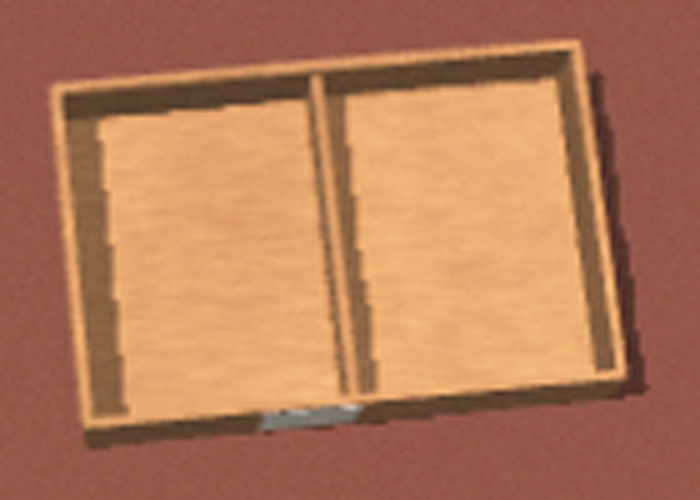

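```bash
cat > m.py <<'E'
from h import *
import pickle
c,s=pickle.load(open("cams.pkl","rb"))
def f(pts,x0,y0,k): return (np.array(pts,float)+.5)/k-.5+[x0,y0]
np.set_printoptions(precision=4,suppress=True)
car=p2w(c,f([(52,87),(580,42),(626,378),(85,428)],310,140,5),.046)
print("carton",car, [np.linalg.norm(car[i]-car[i-1]) for i in range(4)],car.mean(0))
b=p2w(c,f([(50,122),(533,58),(578,518),(118,577)],180,130,5),[.05,.05,.02,.02])
print("bin",b,[np.linalg.norm((b[i]-b[i-1])[:2]) for i in range(4)],b.mean(0))
def ax(n,p,z):
    w=p2w(c,p,z); d=w[1]-w[0]; print(n,w,"len",np.linalg.norm(d),"yaw",np.degrees(np.arctan2(d[1],d[0])))
    return w,d
w,d=ax("bulbL",f([(80,276),(238,137)],130,240,4),.023); print(w[0]+d*54/130)
w,d=ax("bulbR",f([(485,77),(645,215)],310,240,4),.023); print(w[0]+d*54/130)
w,d=ax("driver",f([(65,222),(303,83)],310,240,4),.014); print(w[0]+d*60/165)
w,d=ax("pliers",f([(720,227),(430,237)],130,240,4),.0065); print(w[0]+d*89/167)
E
python3 m.py; python3 - <<'E'
from m import *
print("jar cage", p2w(c,[(121,186),(490,205)],[.0,.0]), p2w(c,[(116,178)],.111))
E
```

```text
carton [[ 0.7479 -0.0299  0.046 ]
 [ 0.7679 -0.2813  0.046 ]
 [ 0.6036 -0.2939  0.046 ]
 [ 0.5833 -0.0431  0.046 ]] [np.float64(0.16504608575654053), np.float64(0.2521715858183998), np.float64(0.16478189618622027), np.float64(0.2515302814057188)] [ 0.6757 -0.1621  0.046 ]
bin [[0.7611 0.2802 0.05  ]
 [0.7873 0.0496 0.05  ]
 [0.5708 0.0307 0.02  ]
 [0.5461 0.2477 0.02  ]] [np.float64(0.217408453609291), np.float64(0.23208752465397275), np.float64(0.2173178144605369), np.float64(0.21841077374547477)] [0.6663 0.152  0.035 ]
bulbL [[0.3977 0.3705 0.023 ]
 [0.4779 0.2785 0.023 ]] len 0.12206385270658052 yaw -48.93002309874077
[0.431  0.3323 0.023 ]
bulbR [[ 0.5049 -0.2845  0.023 ]
 [ 0.4227 -0.3747  0.023 ]] len 0.12196262031403969 yaw -132.33175028046495
[ 0.4708 -0.322   0.023 ]
driver [[ 0.4255 -0.0391  0.014 ]
 [ 0.5043 -0.1791  0.014 ]] len 0.1606793562402616 yaw -60.65158791020753
[ 0.4542 -0.09    0.014 ]
pliers [[ 0.4236 -0.0013  0.0065]
 [ 0.4198  0.1679  0.0065]] len 0.1692430792759052 yaw 91.2860320133131
[0.4216 0.0889 0.0065]
carton [[ 0.7479 -0.0299  0.046 ]
 [ 0.7679 -0.281
[... 388 characters left out ...]
 np.float64(0.2173178144605369), np.float64(0.21841077374547477)] [0.6663 0.152  0.035 ]
bulbL [[0.3977 0.3705 0.023 ]
 [0.4779 0.2785 0.023 ]] len 0.12206385270658052 yaw -48.93002309874077
[0.431  0.3323 0.023 ]
bulbR [[ 0.5049 -0.2845  0.023 ]
 [ 0.4227 -0.3747  0.023 ]] len 0.12196262031403969 yaw -132.33175028046495
[ 0.4708 -0.322   0.023 ]
driver [[ 0.4255 -0.0391  0.014 ]
 [ 0.5043 -0.1791  0.014 ]] len 0.1606793562402616 yaw -60.65158791020753
[ 0.4542 -0.09    0.014 ]
pliers [[ 0.4236 -0.0013  0.0065]
 [ 0.4198  0.1679  0.0065]] len 0.1692430792759052 yaw 91.2860320133131
[0.4216 0.0889 0.0065]
jar cage [[ 0.7018  0.4674  0.    ]
 [ 0.6383 -0.443   0.    ]] [[0.6869 0.4302 0.111 ]]
```

```bash
cat > ov.py <<'E'
from h import *
def ring(r,x,n=24):
    t=np.linspace(0,2*np.pi,n); return np.c_[np.full(n,x),r*np.cos(t),r*np.sin(t)]
def draw(im,c,pts,k,x0,y0,col):
    p=(w2p(c,pts)-[x0,y0]+.5)*k-.5
    cv2.polylines(im,[np.round(p).astype(int)],False,col,1)
def place(loc,x,y,z,yaw): return loc@R.from_euler('z',yaw,degrees=True).as_matrix().T+[x,y,z]
bulb=[ring(.011,-.054),ring(.023,-.02),ring(.023,.02),ring(.023,.076)]+[np.array([[-.02,sy*.023,0],[.076,sy*.023,0]]) for sy in(1,-1)]
driver=[ring(.0075,-.06),ring(.014,-.04),ring(.0032,.025),np.array([[.025,.0032,0],[.105,.0032,0],[.105,-.0032,0],[.025,-.0032,0]]),np.array([[-.06,.014,0],[.025,.014,0]]),np.array([[-.06,-.014,0],[.025,-.014,0]])]
pl=[np.array([[-.089,.0255,0],[0,.021,0],[.03,.012,0],[.08,.012,0],[.08,-.012,0],[.03,-.012,0],[0,-.021,0],[-.089,-.0255,0]]),np.array([[-.089,0,0],[.08,0,0]])]
def box(x,y,z0,z1=None):
    return np.array([[x,y,z0],[-x,y,z0],[-x,-y,z0],[x,-y,z0],[x,y,z0]])
carton=[box(.083,.126,.046),box(.083,.126,0),box(.079,.122,.004),np.array([[.079,0,.038],[-.079,0,.038]])]
bn=[box(.105,.11,0),box(.101,.106,.004),np.array([[-.03,.11,.05],[.105,.11,.05],[.105,-.11,.05],[-.03,-.11,.05]]),np.array([[-.03,.11,.05],[-.105,.11,.02],[-.105,-.11,.02],[-.03,-.11,.05]])]
def overlay(c,items,x0,y0,x1,y1,k,name):
    im=cv2.resize(c["img"][y0:y1,x0:x1,::-1],None,fx=k,fy=k,interpolation=cv2.INTER_CUBIC)
    for mod,pose,col in items:
        for l in mod: draw(im,c,place(l,*pose),k,x0,y0,col)
    cv2.imwrite(name,im)
E
cat > poses.py <<'E'
BL=(.431,.3323,.023,-48.9); BR=(.4708,-.322,.023,-132.3); DR=(.4542,-.09,.014,-60.6); PL=(.4216,.0889,.0065,91.3)
CA=(.6757,-.1621,0,4.55); BI=(.6663,.152,0,6.5)
E
cat > o1.py <<'E'
from ov import *; from poses import *; import pickle,sys
c,s=pickle.load(open("cams.pkl","rb")); t=sys.argv[1]
it=[(bulb,BL,(255,0,0)),(bulb,BR,(255,0,0)),(driver,DR,(0,255,0)),(pl,PL,(0,255,0)),(carton,CA,(255,0,0)),(bn,BI,(0,255,0))]
overlay(c,it,130,240,330,330,4,f"pics/{t}tl.png")
overlay(c,it,310,240,510,330,4,f"pics/{t}tr.png")
overlay(c,it,180,130,450,250,3,f"pics/{t}bx.png")
overlay(s,it,160,140,480,400,2.5,f"pics/{t}s.png")
E
python3 o1.py a
```

```text
(no output)
```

View pics/atl.png

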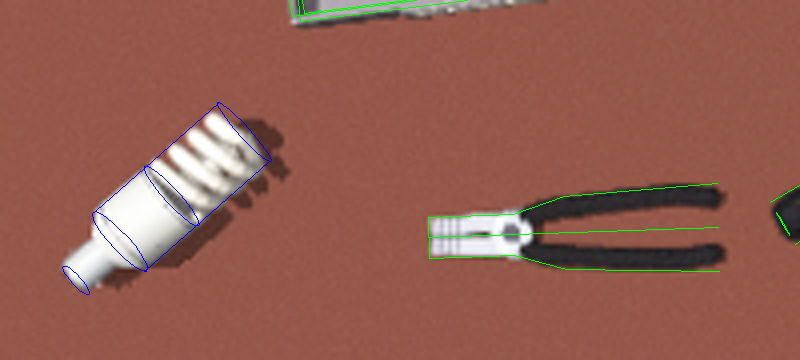

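View pics/atr.png

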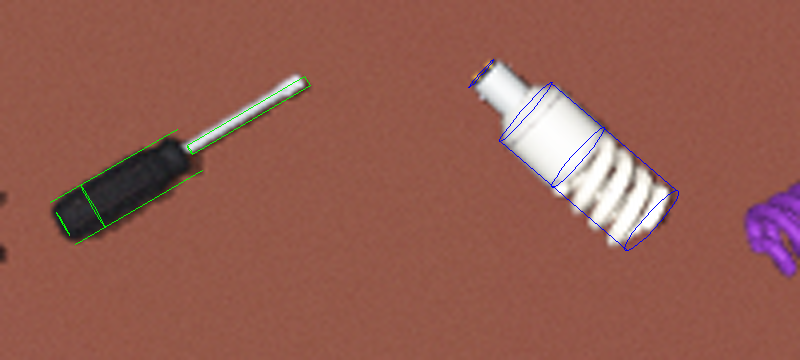

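View pics/abx.png

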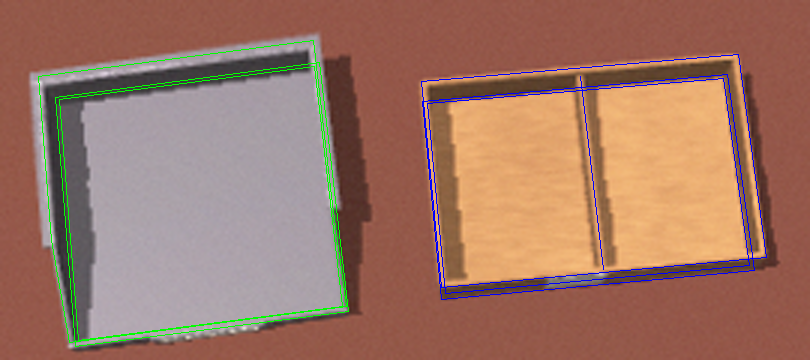

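View pics/as.png

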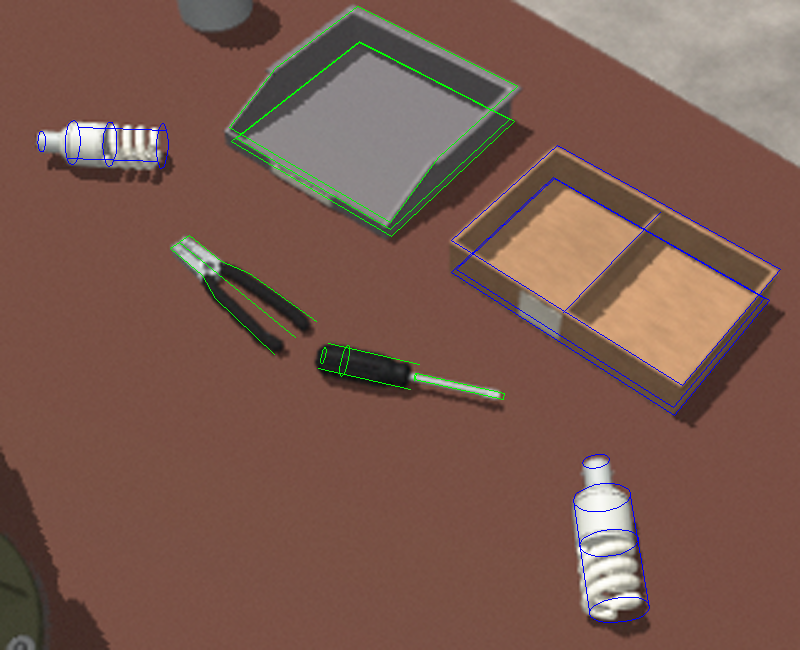

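```bash
cat > plan.py <<'E'
# usage: plan.py x y z psi_deg grip [n rows]  (mm? no: m)
import sys, numpy as np
from scipy.spatial.transform import Rotation as R, Slerp
from station import ctrl
def Rd(psi):
    p=np.radians(psi); return np.array([[0,np.cos(p),np.sin(p)],[0,np.sin(p),-np.cos(p)],[-1,0,0]])
def plan(legs,step=40.,ang=7.5):
    o=ctrl.get_obs(); p=o["ee_pos"].copy(); M=R.from_euler('xyz',o["eef_rot"]).as_matrix()
    psi=np.degrees(np.arctan2(M[1,1],M[0,1]))
    print("t",round(o["time_s"],2),"p",np.round(p,4),"psi",round(psi,1),"tilt",round(np.degrees(np.arccos(-M[2,0])),2),"q1,q6",np.round(o["qpos"][[0,5]],2),"f",np.round(o["force"],1),"w",round(o["grip_width"],4))
    rows=[]
    for x,y,z,ps,g in legs:
        t=np.array([x,y,z]); T=R.from_matrix(Rd(ps)); S=R.from_matrix(M); p0=p.copy()
        a=np.degrees((S.inv()*T).magnitude())
        n=max(1,int(np.ceil(np.linalg.norm(t-p0)*1000/step)),int(np.ceil(a/ang)))
        sl=Slerp([0,1],R.concatenate([S,T]))
        for i in range(1,n+1):
            d=M.T@(p0+(t-p0)*i/n-p); r=(R.from_matrix(M).inv()*sl(i/n)).as_rotvec()
            d=np.round(d*1000); r=np.round(r,3); r[np.abs(r)<.002]=0
            rows.append([*d.astype(int).tolist(),*r.tolist(),g])
            p=p+M@(d/1000); M=M@R.from_rotvec(r).as_matrix()
    for i,r in enumerate(rows): print("["+",".join(f"{v:g}" for v in r)+"]",end=",\n")
    print(len(rows),"end",np.round(p,4),np.degrees(np.arctan2(M[1,1],M[0,1])))
if __name__=="__main__":
    v=sys.argv[1:]; st=40.
    legs=[tuple(float(a) for a in l.split(",")) for l in v[0].split(";")]
    if len(v)>1: st=float(v[1])
    plan(legs,st)
E
python3 plan.py ".431,.3323,.11,41.1,94;.431,.3323,.03,41.1,94"
```

```text
t 0.25 p [0.1455 0.5303 0.2052] psi 74.7 tilt 0.03 q1,q6 [ 1.24 -0.07] f [ 0.2 -0.8 -0.3] w 0.0941
[10,-12,33,0.059,0,0,94],
[9,-9,33,0.058,0,0,94],
[10,-8,34,0.059,0,0,94],
[9,-5,34,0.058,0,0,94],
[10,-4,35,0.059,0,0,94],
[9,-2,35,0.058,0,0,94],
[10,1,34,0.059,0,0,94],
[9,2,35,0.059,0,0,94],
[10,5,34,0.058,0,0,94],
[9,6,35,0.059,0,0,94],
[27,0,0,0,0,0,94],
[26,0,0,0,0,0,94],
[27,0,-1,0,0,0,94],
13 end [0.4304 0.3324 0.0302] 41.08153240314587
```

>>> {"api": "play_rows", "payload": {"deltas": [[[10,-12,33,0.059,0,0,94],[9,-9,33,0.058,0,0,94],[10,-8,34,0.059,0,0,94],[9,-5,34,0.058,0,0,94],[10,-4,35,0.059,0,0,94],[9,-2,35,0.058,0,0,94],[10,1,34,0.059,0,0,94],[9,2,35,0.059,0,0,94],[10,5,34,0.058,0,0,94],[9,6,35,0.059,0,0,94]]], "grip_force": 25}}

```text
time_s: 1.25
ee_pos: [0.4321, 0.3309, 0.11]
eef_rot: [-2.038, 1.571, -2.894]
force: [0.7, -0.4, -0.6]
grip_width: 0.094
```

```bash
python3 plan.py ".431,.3323,.005,41.1,94" 27; python3 - <<'E'
from ov import *; from poses import *
from station import viewer
c=viewer.camera("wrist")
overlay(c,[(bulb,BL,(255,0,0))],0,0,640,480,1.25,"pics/w1.png")
E
```

```text
t 1.25 p [0.4321 0.3309 0.11  ] psi 40.9 tilt 0.01 q1,q6 [ 0.59 -0.13] f [ 0.7 -0.4 -0.6] w 0.094
[26,0,0,0,0,0,94],
[26,0,-1,0,0,0,94],
[27,0,0,-0.002,0,0,94],
[26,0,-1,0,0,0,94],
4 end [0.4308 0.3324 0.005 ] 41.06278931294105
```

View pics/w1.png

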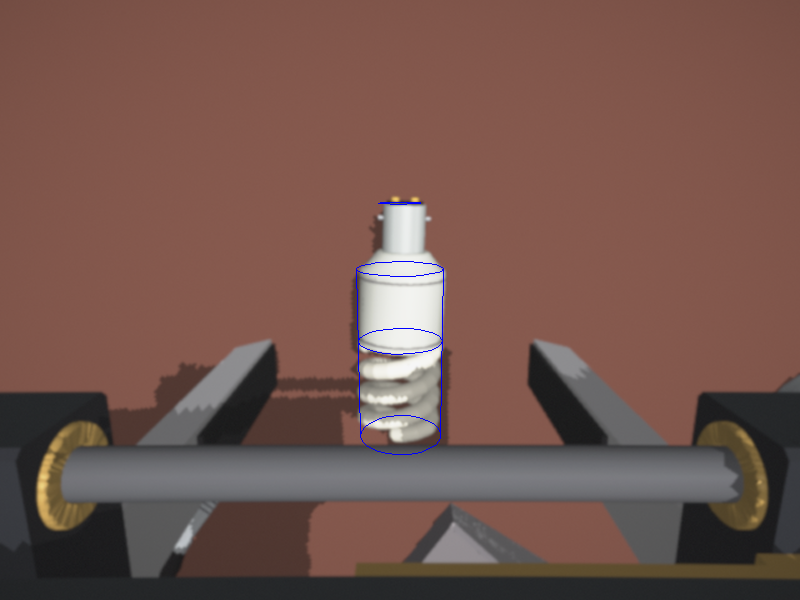

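Wrist view: bulb's white base sits at about (400,305), between the fingers, matching the model overlay. Descend and grip.

>>> {"api": "play_rows", "payload": {"deltas": [[[26,0,0,0,0,0,94],[26,0,-1,0,0,0,94],[27,0,0,0,0,0,94],[26,0,0,0,0,0,94],[0,0,0,0,0,0,44],[0,0,0,0,0,0,40],[0,0,0,0,0,0,40],[0,0,0,0,0,0,40],[0,0,0,0,0,0,40],[0,0,0,0,0,0,40]]], "grip_force": 25}}

```text
time_s: 2.3
ee_pos: [0.4306, 0.3327, 0.006]
eef_rot: [1.466, 1.57, 0.613]
force: [-0.2, 0.4, 0.7]
grip_width: 0.0495
```

```bash
python3 plan.py ".431,.333,.06,41.1,38;.58,.08,.125,68,38;.6598,-.1012,.125,94.55,38;.6598,-.1012,.03,94.55,38" 35
```

```text
t 2.3 p [0.4306 0.3327 0.006 ] psi 41.1 tilt 0.05 q1,q6 [ 0.59 -0.13] f [-0.2  0.4  0.7] w 0.0495
[-27,0,0,0,0,0,38],
[-27,1,0,0,0,0,38],
[-7,-6,32,-0.052,0,0,38],
[-7,-8,32,-0.052,0,0,38],
[-8,-9,31,-0.053,0,0,38],
[-7,-11,31,-0.052,0,0,38],
[-7,-13,30,-0.052,0,0,38],
[-7,-14,29,-0.052,0,0,38],
[-8,-15,29,-0.052,0,0,38],
[-7,-17,28,-0.053,0,0,38],
[-7,-19,27,-0.052,0,0,38],
[0,-23,24,-0.077,0,0,38],
[0,-25,21,-0.077,0,0,38],
[0,-26,20,-0.078,0,0,38],
[0,-28,18,-0.077,0,0,38],
[0,-29,15,-0.077,0,0,38],
[0,-30,13,-0.077,0,0,38],
[32,0,0,0,0,0,38],
[31,0,0,0,0,0,38],
[32,0,0,0,0,0,38],
20 end [ 0.6594 -0.1009  0.0299] 94.53805712564342
```

>>> {"api": "play_rows", "payload": {"deltas": [[[0,0,0,0,0,0,38],[0,0,0,0,0,0,38],[0,0,0,0,0,0,38]]]}}

```text
time_s: 2.6
ee_pos: [0.4305, 0.3326, 0.0057]
eef_rot: [1.565, 1.57, 0.711]
force: [-1.3, -0.4, 3.6]
grip_width: 0.0454
```

>>> {"api": "play_rows", "payload": {"deltas": [[[-15,0,0,0,0,0,38],[-20,0,0,0,0,0,38],[-19,0,0,0,0,0,38]]]}}

```text
time_s: 2.9
ee_pos: [0.4304, 0.3325, 0.0609]
eef_rot: [-1.32, 1.571, -2.174]
force: [-0.0, 0.4, -1.0]
grip_width: 0.0455
```

```bash
python3 plan.py ".58,.08,.125,68,38;.6598,-.1012,.125,94.55,38;.6598,-.1012,.03,94.55,38" 35
```

```text
t 2.9 p [0.4304 0.3325 0.0609] psi 41.1 tilt 0.0 q1,q6 [ 0.59 -0.13] f [-0.   0.4 -1. ] w 0.0455
[-7,-6,32,-0.052,0,0,38],
[-7,-7,32,-0.052,0,0,38],
[-7,-10,31,-0.053,0,0,38],
[-7,-11,31,-0.052,0,0,38],
[-8,-12,30,-0.052,0,0,38],
[-7,-14,29,-0.052,0,0,38],
[-7,-15,29,-0.052,0,0,38],
[-7,-17,28,-0.053,0,0,38],
[-7,-19,27,-0.052,0,0,38],
[0,-23,24,-0.077,0,0,38],
[0,-25,21,-0.077,0,0,38],
[0,-26,20,-0.078,0,0,38],
[0,-28,18,-0.077,0,0,38],
[0,-29,15,-0.077,0,0,38],
[0,-30,14,-0.077,0,0,38],
[32,0,0,0,0,0,38],
[31,0,0,0,0,0,38],
[32,0,0,0,0,0,38],
18 end [ 0.6601 -0.101   0.0299] 94.53847913305654
```

>>> {"api": "play_rows", "payload": {"deltas": [[[-7,-6,32,-0.052,0,0,38],[-7,-7,32,-0.052,0,0,38],[-7,-10,31,-0.053,0,0,38],[-7,-11,31,-0.052,0,0,38],[-8,-12,30,-0.052,0,0,38],[-7,-14,29,-0.052,0,0,38],[-7,-15,29,-0.052,0,0,38],[-7,-17,28,-0.053,0,0,38],[-7,-19,27,-0.052,0,0,38],[0,-23,24,-0.077,0,0,38]]]}}

```text
time_s: 3.9
ee_pos: [0.5947, 0.0484, 0.1254]
eef_rot: [0.348, 1.569, 0.043]
force: [0.6, -0.8, -1.2]
grip_width: 0.0455
```

>>> {"api": "play_rows", "payload": {"deltas": [[[0,-25,21,-0.077,0,0,38],[0,-26,20,-0.078,0,0,38],[0,-28,18,-0.077,0,0,38],[0,-29,15,-0.077,0,0,38],[0,-30,14,-0.077,0,0,38],[0,0,0,0,0,0,38],[0,0,0,0,0,0,38]]]}}

```text
time_s: 4.6
ee_pos: [0.6599, -0.1012, 0.1238]
eef_rot: [2.533, 1.57, 2.611]
force: [-0.4, 0.2, -1.3]
grip_width: 0.0458
```

```bash
python3 plan.py ".6598,-.1012,.035,94.55,38;.6598,-.1012,.0110,94.55,38" 30; python3 - <<'E'
from ov import *; from poses import *
from station import viewer
c=viewer.camera("top"); crop(c,170,120,470,330,2.6,"pics/t2.png")
c=viewer.camera("side"); crop(c,200,120,520,360,2.5,"pics/s2.png")
E
```

```text
t 4.6 p [ 0.6599 -0.1012  0.1238] psi 94.4 tilt 0.02 q1,q6 [-0.21 -1.86] f [-0.4  0.2 -1.3] w 0.0458
[30,0,0,0,0,0,38],
[29,0,0,0,0,0,38],
[30,0,0,-0.002,0,0,38],
[24,0,0,0,0,0,38],
4 end [ 0.6599 -0.1012  0.0108] 94.55375979377696
```

View pics/t2.png

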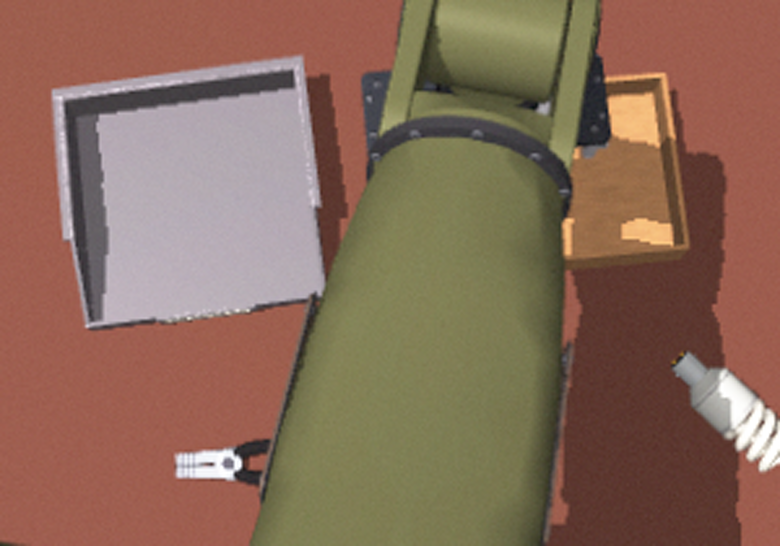

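View pics/s2.png

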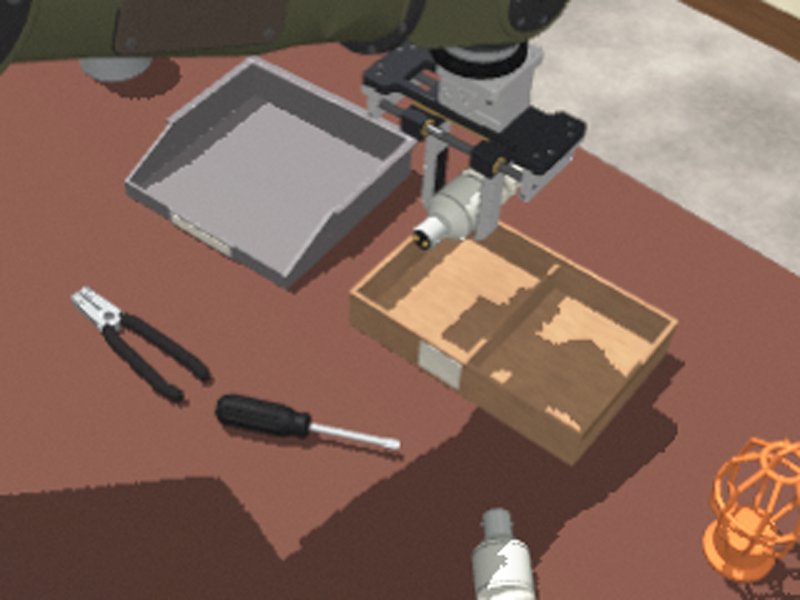

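Side view: bulb is held by its base at (465,205), level, over the left compartment. Lower it.

>>> {"api": "play_rows", "payload": {"deltas": [[[30,0,0,0,0,0,38],[30,0,0,0,0,0,38],[25,0,0,0,0,0,38],[15,0,0,0,0,0,38],[9,0,0,0,0,0,38],[3,0,0,0,0,0,38],[0,0,0,0,0,0,38]]]}}

```text
time_s: 5.4
ee_pos: [0.6605, -0.1008, 0.0121]
eef_rot: [-0.245, 1.57, -0.166]
force: [-0.1, 0.2, -1.2]
grip_width: 0.0453
```

>>> {"api": "play_rows", "payload": {"deltas": [[[1,0,0,0,0,0,38],[1,0,0,0,0,0,38],[0,0,0,0,0,0,38]]]}}

```text
time_s: 5.7
ee_pos: [0.6603, -0.101, 0.0098]
eef_rot: [-0.288, 1.57, -0.209]
force: [0.4, 0.2, -0.6]
grip_width: 0.0453
```

>>> {"api": "play_rows", "payload": {"deltas": [[[0,0,0,0,0,0,50],[0,0,0,0,0,0,60],[0,0,0,0,0,0,66],[0,0,0,0,0,0,66],[-20,0,0,0,0,0,66],[-30,0,0,0,0,0,66],[-30,0,0,0,0,0,66],[-20,0,0,0,0,0,66]]]}}

```text
time_s: 6.5
ee_pos: [0.6606, -0.101, 0.1119]
eef_rot: [-0.311, 1.569, -0.232]
force: [0.4, -0.7, 0.3]
grip_width: 0.0662
```

```bash
python3 plan.py ".56,-.23,.11,0,94;.4708,-.322,.09,-42.3,94;.4708,-.322,.005,-42.3,94" 35;python3 - <<'E'
from ov import *; from poses import *
from station import viewer
c=viewer.camera("side"); crop(c,200,120,520,360,2.5,"pics/s3.png")
E
```

```text
t 6.5 p [ 0.6606 -0.101   0.1119] psi 94.5 tilt 0.12 q1,q6 [-0.21 -1.86] f [ 0.4 -0.7  0.3] w 0.0662
[0,-9,-9,0.127,0,0,94],
[0,-10,-7,0.127,0,0,94],
[0,-12,-6,0.127,0,0,94],
[1,-11,-4,0.127,0,0,94],
[0,-13,-3,0.127,0,0,94],
[0,-12,-1,0.127,0,0,94],
[0,-13,0,0.126,0,0,94],
[0,-12,2,0.127,0,0,94],
[0,-12,3,0.127,0,0,94],
[0,-12,5,0.127,0,-0.002,94],
[0,-11,6,0.127,0,0,94],
[1,-10,8,0.127,0,0,94],
[0,-9,9,0.127,0,0,94],
[3,-15,15,0.123,0,0,94],
[4,-13,17,0.123,0,0,94],
[3,-10,19,0.123,0,0,94],
[3,-9,19,0.123,0,0,94],
[4,-5,21,0.123,0,0,94],
[3,-4,21,0.123,0,0,94],
[28,0,0,0,0,0,94],
[29,0,0,0,0,0,94],
[28,0,0,0,0,0,94],
22 end [ 0.4704 -0.3221  0.0049] -42.28472217681596
```

View pics/s3.png

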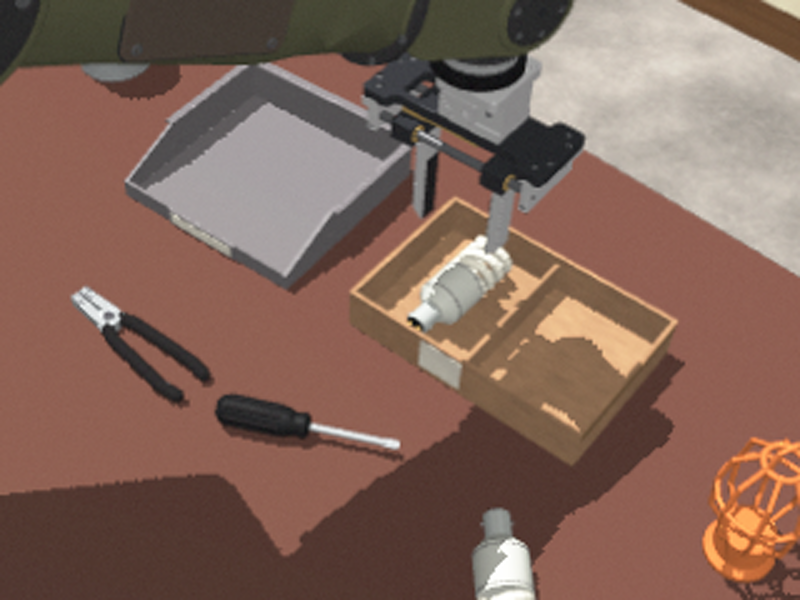

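Bulb lies in the left compartment (460,285). Now the right bulb.

>>> {"api": "play_rows", "payload": {"deltas": [[[0,-9,-9,0.127,0,0,94],[0,-10,-7,0.127,0,0,94],[0,-12,-6,0.127,0,0,94],[1,-11,-4,0.127,0,0,94],[0,-13,-3,0.127,0,0,94],[0,-12,-1,0.127,0,0,94],[0,-13,0,0.126,0,0,94],[0,-12,2,0.127,0,0,94],[0,-12,3,0.127,0,0,94],[0,-12,5,0.127,0,0,94]]]}}

```text
time_s: 7.55
ee_pos: [0.5821, -0.2004, 0.1078]
eef_rot: [-2.277, 1.57, 2.811]
force: [1.3, 0.5, -0.3]
grip_width: 0.094
```

>>> {"api": "play_rows", "payload": {"deltas": [[[0,-11,6,0.127,0,0,94],[1,-10,8,0.127,0,0,94],[0,-9,9,0.127,0,0,94],[3,-15,15,0.123,0,0,94],[4,-13,17,0.123,0,0,94],[3,-10,19,0.123,0,0,94],[3,-9,19,0.123,0,0,94],[4,-5,21,0.123,0,0,94],[3,-4,21,0.123,0,0,94],[0,0,0,0,0,0,94]]]}}

```text
time_s: 8.55
ee_pos: [0.4683, -0.323, 0.0866]
eef_rot: [-1.308, 1.57, 2.661]
force: [0.5, 0.7, 1.1]
grip_width: 0.0942
```

```bash
python3 plan.py ".4708,-.322,.005,-42.3,94" 30;python3 - <<'E'
from ov import *; from poses import *
from station import viewer
c=viewer.camera("wrist")
overlay(c,[(bulb,BR,(255,0,0))],0,0,640,480,1.25,"pics/w4.png")
E
```

```text
t 8.55 p [ 0.4683 -0.323   0.0866] psi -42.6 tilt 0.07 q1,q6 [-0.67  0.08] f [0.5 0.7 1.1] w 0.0942
[27,0,-1,-0.002,0,0,94],
[27,1,-1,0,0,0,94],
[28,0,0,-0.003,0,0,94],
3 end [ 0.4703 -0.3222  0.0046] -42.285053321978744
```

View pics/w4.png

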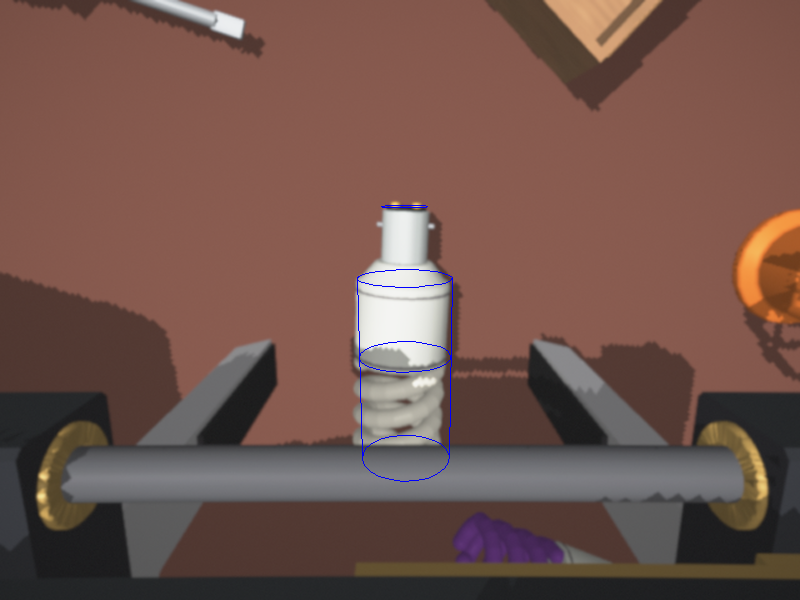

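Wrist view: right bulb's base at (403,325), centred between the fingers; overlay agrees to ~2 mm. Purple look-alike is clear of the fingers.

>>> {"api": "play_rows", "payload": {"deltas": [[[27,0,-1,0,0,0,94],[27,0,-1,0,0,0,94],[27,0,0,0,0,0,94],[0,0,0,0,0,0,38],[0,0,0,0,0,0,38],[0,0,0,0,0,0,38],[0,0,0,0,0,0,38],[0,0,0,0,0,0,38],[0,0,0,0,0,0,38],[0,0,0,0,0,0,38]]]}}

```text
time_s: 9.6
ee_pos: [0.4713, -0.3205, 0.0067]
eef_rot: [1.715, 1.57, -0.594]
force: [-0.1, 0.9, 2.7]
grip_width: 0.0455
```

>>> {"api": "play_rows", "payload": {"deltas": [[[0,0,0,0,0,0,38],[0,0,0,0,0,0,38]]]}}

```text
time_s: 9.8
ee_pos: [0.4714, -0.3205, 0.0068]
eef_rot: [1.665, 1.57, -0.643]
force: [-0.7, 1.1, 4.5]
grip_width: 0.0452
```

>>> {"api": "play_rows", "payload": {"deltas": [[[-15,0,0,0,0,0,38],[-20,0,0,0,0,0,38],[-30,0,0,0,0,0,38],[-30,0,0,0,0,0,38],[-20,0,0,0,0,0,38],[0,0,0,0,0,0,38]]]}}

```text
time_s: 10.4
ee_pos: [0.4722, -0.3211, 0.125]
eef_rot: [1.639, 1.566, -0.67]
force: [-0.1, -0.1, -0.7]
grip_width: 0.0459
```

```bash
python3 plan.py ".6916,-.223,.120,-85.45,38" 30;python3 - <<'E'
from ov import *; from poses import *
from station import viewer
c=viewer.camera("side"); crop(c,200,120,520,420,2,"pics/s5.png")
E
```

```text
t 10.4 p [ 0.4722 -0.3211  0.125 ] psi -42.3 tilt 0.3 q1,q6 [-0.66  0.08] f [-0.1 -0.1 -0.7] w 0.0459
[1,11,-24,0.084,0,0,38],
[0,8,-26,0.083,0,0,38],
[1,7,-26,0.084,0,-0.002,38],
[0,4,-26,0.084,0,0,38],
[1,2,-27,0.084,0,0,38],
[1,0,-26,0.083,-0.002,0,38],
[0,-2,-27,0.084,0,0,38],
[1,-5,-26,0.084,0,-0.002,38],
[0,-7,-26,0.083,0,0,38],
9 end [ 0.6916 -0.2229  0.1204] -85.42450235293707
```

View pics/s5.png

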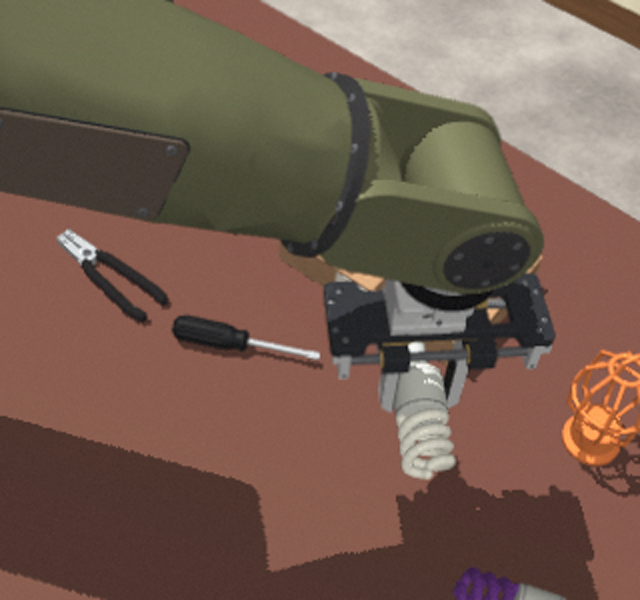

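>>> {"api": "play_rows", "payload": {"deltas": [[[1,11,-24,0.084,0,0,38],[0,8,-26,0.083,0,0,38],[1,7,-26,0.084,0,0,38],[0,4,-26,0.084,0,0,38],[1,2,-27,0.084,0,0,38],[1,0,-26,0.083,0,0,38],[0,-2,-27,0.084,0,0,38],[1,-5,-26,0.084,0,0,38],[0,-7,-26,0.083,0,0,38],[0,0,0,0,0,0,38]]]}}

```text
time_s: 11.45
ee_pos: [0.6918, -0.22, 0.1139]
eef_rot: [-0.563, 1.568, 2.658]
force: [0.8, 0.9, -0.6]
grip_width: 0.0461
```

```bash
python3 plan.py ".6916,-.223,.030,-85.45,38" 30;python3 - <<'E'
from ov import *; from poses import *
from station import viewer
c=viewer.camera("side"); crop(c,300,120,520,320,3,"pics/s6.png")
E
```

```text
t 11.45 p [ 0.6918 -0.22    0.1139] psi -85.4 tilt 0.15 q1,q6 [-0.36  1.13] f [ 0.8  0.9 -0.6] w 0.0461
[28,1,0,0,0,0,38],
[28,1,0,0,0,0,38],
[28,1,0,0,0.002,0,38],
3 end [ 0.6919 -0.2229  0.0299] -85.44885701251047
```

View pics/s6.png

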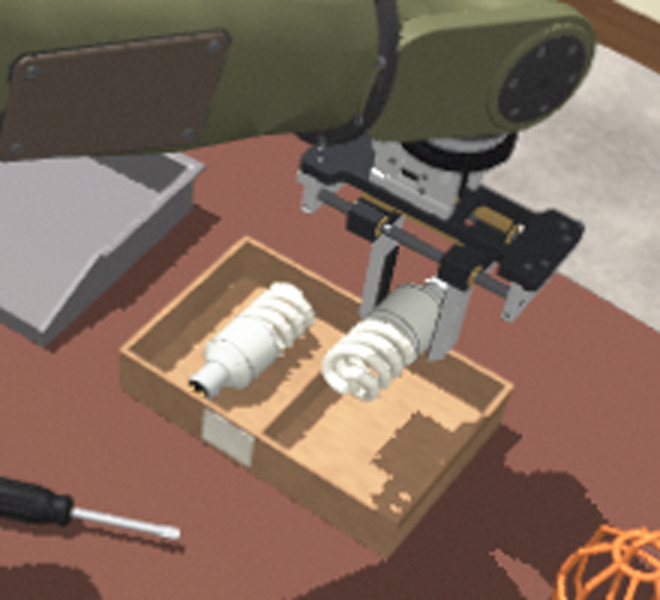

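>>> {"api": "play_rows", "payload": {"deltas": [[[25,1,0,0,0,0,38],[30,1,0,0,0,0,38],[25,1,0,0,0,0,38],[12,0,0,0,0,0,38],[6,0,0,0,0,0,38],[0,0,0,0,0,0,38],[0,0,0,0,0,0,38]]]}}

```text
time_s: 12.2
ee_pos: [0.6913, -0.2254, 0.0198]
eef_rot: [2.698, 1.569, -0.363]
force: [0.6, 0.2, -0.7]
grip_width: 0.0454
```

```bash
python3 plan.py ".6916,-.223,.011,-85.45,38" 30
```

```text
t 12.2 p [ 0.6913 -0.2254  0.0198] psi -85.4 tilt 0.1 q1,q6 [-0.37  1.13] f [ 0.6  0.2 -0.7] w 0.0454
[9,-2,0,0,-0.002,0,38],
1 end [ 0.6911 -0.2234  0.0108] -85.4194230050514
```

>>> {"api": "play_rows", "payload": {"deltas": [[[4,-1,0,0,0,0,38],[2,0,0,0,0,0,38],[1,0,0,0,0,0,38],[1,0,0,0,0,0,38],[0,0,0,0,0,0,38]]]}}

```text
time_s: 12.7
ee_pos: [0.6909, -0.2241, 0.0108]
eef_rot: [2.958, 1.571, -0.103]
force: [-1.0, 2.4, 3.1]
grip_width: 0.0454
```

>>> {"api": "play_rows", "payload": {"deltas": [[[0,0,0,0,0,0,50],[0,0,0,0,0,0,60],[0,0,0,0,0,0,66],[0,0,0,0,0,0,66],[-20,0,0,0,0,0,66],[-30,0,0,0,0,0,66],[-30,0,0,0,0,0,66],[-20,0,0,0,0,0,66]]]}}

```text
time_s: 13.5
ee_pos: [0.6912, -0.2243, 0.113]
eef_rot: [2.694, 1.568, -0.368]
force: [0.5, 0.1, 0.1]
grip_width: 0.0659
```

```bash
python3 plan.py ".4542,-.09,.09,29.4,70" 40;python3 - <<'E'
from ov import *; from poses import *
from station import viewer
c=viewer.camera("side"); crop(c,300,120,520,320,3,"pics/s7.png")
E
```

```text
t 13.5 p [ 0.6912 -0.2243  0.113 ] psi -85.4 tilt 0.13 q1,q6 [-0.36  1.13] f [0.5 0.1 0.1] w 0.0659
[1,-10,14,-0.125,0,0,70],
[2,-11,13,-0.126,0,0,70],
[1,-13,11,-0.125,0,0,70],
[2,-14,10,-0.125,0,0,70],
[1,-15,8,-0.125,0,0,70],
[1,-16,6,-0.126,0,0,70],
[2,-16,3,-0.125,0,0,70],
[1,-17,2,-0.125,0,0,70],
[2,-17,0,-0.125,0,0,70],
[1,-17,-3,-0.126,0,0,70],
[1,-16,-5,-0.125,0,-0.002,70],
[2,-16,-6,-0.125,0,0,70],
[1,-15,-9,-0.125,0,0,70],
[2,-13,-10,-0.126,0,0,70],
[1,-12,-12,-0.125,0,0,70],
[2,-11,-14,-0.125,0,0,70],
16 end [ 0.4541 -0.0898  0.0895] 29.395963858077625
```

View pics/s7.png

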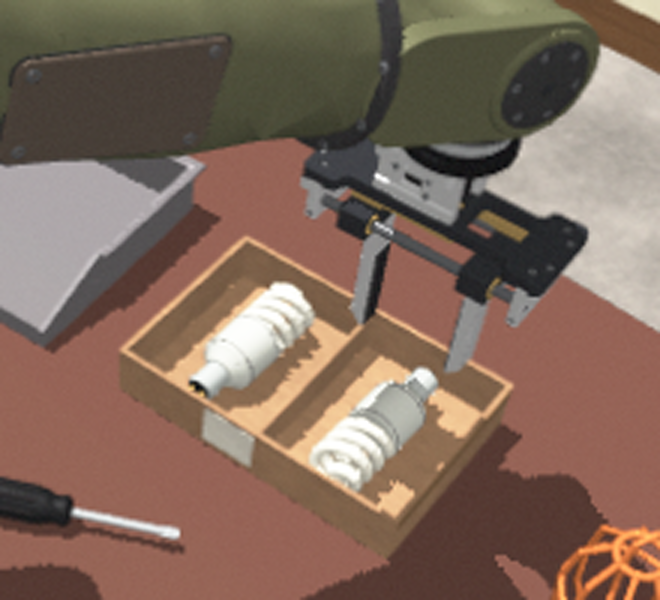

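Both bulbs lie in their own compartments: (255,340) and (380,435). Now the screwdriver.

>>> {"api": "play_rows", "payload": {"deltas": [[[1,-10,14,-0.125,0,0,70],[2,-11,13,-0.126,0,0,70],[1,-13,11,-0.125,0,0,70],[2,-14,10,-0.125,0,0,70],[1,-15,8,-0.125,0,0,70],[1,-16,6,-0.126,0,0,70],[2,-16,3,-0.125,0,0,70],[1,-17,2,-0.125,0,0,70],[2,-17,0,-0.125,0,0,70],[1,-17,-3,-0.126,0,0,70]]]}}

```text
time_s: 14.55
ee_pos: [0.5418, -0.1399, 0.0958]
eef_rot: [-1.578, 1.57, 2.902]
force: [0.9, 0.1, -0.5]
grip_width: 0.0704
```

>>> {"api": "play_rows", "payload": {"deltas": [[[1,-16,-5,-0.125,0,0,70],[2,-16,-6,-0.125,0,0,70],[1,-15,-9,-0.125,0,0,70],[2,-13,-10,-0.126,0,0,70],[1,-12,-12,-0.125,0,0,70],[2,-11,-14,-0.125,0,0,70],[0,0,0,0,0,0,70]]]}}

```text
time_s: 15.25
ee_pos: [0.4522, -0.0889, 0.087]
eef_rot: [-2.355, 1.57, 2.874]
force: [0.4, -0.4, -0.4]
grip_width: 0.0698
```

```bash
python3 plan.py ".4542,-.09,.004,29.4,70" 30;python3 - <<'E'
from ov import *; from poses import *
from station import viewer
c=viewer.camera("wrist")
overlay(c,[(driver,DR,(0,255,0))],0,0,640,480,1.25,"pics/w8.png")
E
```

```text
t 15.25 p [ 0.4522 -0.0889  0.087 ] psi 29.6 tilt 0.07 q1,q6 [-0.27 -0.79] f [ 0.4 -0.4 -0.4] w 0.0698
[28,0,1,0,0,0,70],
[27,1,0,0.002,0,0,70],
[28,0,1,0,0,0,70],
3 end [ 0.454  -0.0901  0.004 ] 29.448870564988077
```

View pics/w8.png

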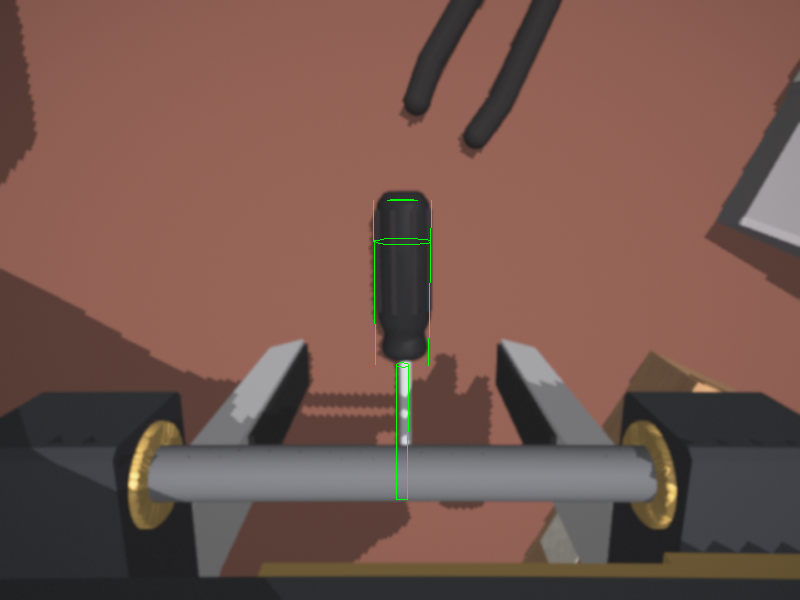

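>>> {"api": "play_rows", "payload": {"deltas": [[[28,0,-1,0,0,0,70],[27,1,-2,0,0,0,70],[22,0,-1,0,0,0,70],[6,0,0,0,0,0,70],[0,0,0,0,0,0,15],[0,0,0,0,0,0,15],[0,0,0,0,0,0,15],[0,0,0,0,0,0,15],[0,0,0,0,0,0,15],[0,0,0,0,0,0,15]]], "grip_force": 30}}

```text
time_s: 16.3
ee_pos: [0.4526, -0.0857, 0.0048]
eef_rot: [0.746, 1.57, -0.312]
force: [-1.3, 0.1, 4.3]
grip_width: 0.028
```

>>> {"api": "play_rows", "payload": {"deltas": [[[0,0,0,0,0,0,15],[0,0,0,0,0,0,15]]]}}

```text
time_s: 16.5
ee_pos: [0.4526, -0.0857, 0.0048]
eef_rot: [0.694, 1.57, -0.364]
force: [-1.9, -0.6, 5.7]
grip_width: 0.0275
```

>>> {"api": "play_rows", "payload": {"deltas": [[[-15,0,0,0,0,0,15],[-20,0,0,0,0,0,15],[-30,0,0,0,0,0,15],[-30,0,0,0,0,0,15],[0,0,0,0,0,0,15]]]}}

```text
time_s: 17.0
ee_pos: [0.454, -0.086, 0.1026]
eef_rot: [0.795, 1.565, -0.263]
force: [-0.1, -0.0, -1.8]
grip_width: 0.0276
```

```bash
python3 - <<'E'
from ov import *; from poses import *
print("driver grip, pliers grip targets", place(np.array([[-.022,-.055,0],[.003,.055,0]]),*BI))
from station import viewer
c=viewer.camera("side"); crop(c,160,120,480,360,2.5,"pics/s9.png")
c=viewer.camera("wrist"); crop(c,0,0,640,480,1,"pics/w9.png")
E
python3 plan.py ".649,.0955,.10,96.5,15" 35
```

```text
driver grip, pliers grip targets [[0.6506676  0.09486308 0.        ]
 [0.66305454 0.20698606 0.        ]]
t 17.1 p [ 0.4524 -0.0856  0.0993] psi 29.4 tilt 0.03 q1,q6 [-0.27 -0.78] f [ 0.  -0.2 -1.7] w 0.0275
[0,29,-7,-0.13,0,0,15],
[0,29,-3,-0.13,0,0,15],
[0,30,1,-0.13,0,0,15],
[0,29,5,-0.131,0,0,15],
[0,29,8,-0.13,0,0,15],
[0,27,12,-0.13,0,0,15],
[0,25,16,-0.13,0,0,15],
[-1,23,19,-0.13,0,0,15],
[0,21,21,-0.13,0,0,15],
9 end [0.6488 0.0956 0.1004] 96.48547723263873
```

View pics/s9.png

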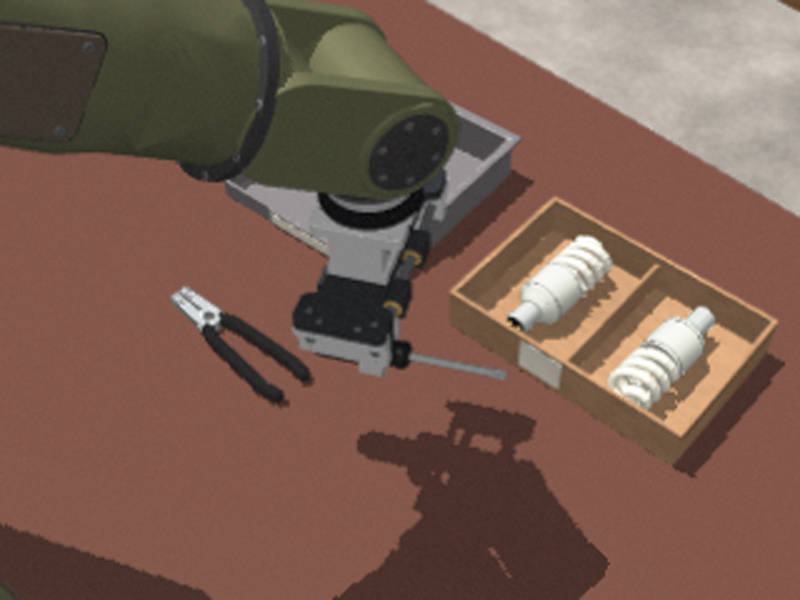

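View pics/w9.png

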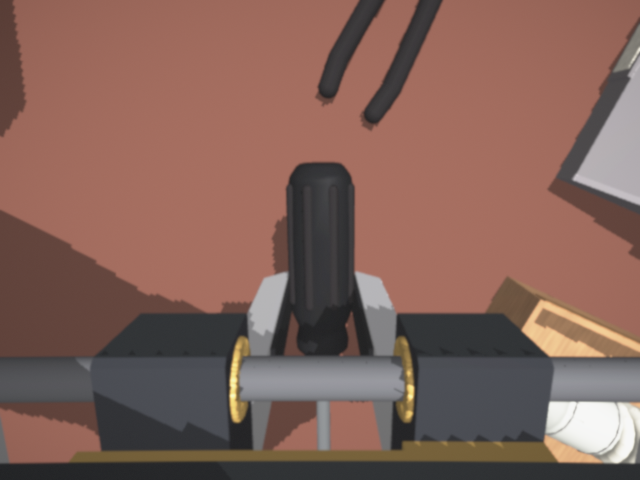

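>>> {"api": "play_rows", "payload": {"deltas": [[[0,29,-7,-0.13,0,0,15],[0,29,-3,-0.13,0,0,15],[0,30,1,-0.13,0,0,15],[0,29,5,-0.131,0,0,15],[0,29,8,-0.13,0,0,15],[0,27,12,-0.13,0,0,15],[0,25,16,-0.13,0,0,15],[-1,23,19,-0.13,0,0,15],[0,21,21,-0.13,0,0,15],[0,0,0,0,0,0,15]]]}}

```text
time_s: 18.1
ee_pos: [0.6495, 0.0977, 0.0977]
eef_rot: [2.987, 1.568, 3.106]
force: [-0.1, -0.6, -1.8]
grip_width: 0.0276
```

```bash
python3 - <<'E'
from ov import *; from poses import *
from station import viewer
c=viewer.camera("side"); overlay(c,[(driver,(.6527,.096,.11,6.5),(0,255,0))],200,80,460,280,3,"pics/s10.png")
E
python3 plan.py ".649,.0955,.015,96.5,15" 30
```

```text
t 18.15 p [0.6485 0.0964 0.0978] psi 96.6 tilt 0.18 q1,q6 [ 0.09 -1.59] f [ 0.1  0.5 -0.8] w 0.0279
[28,0,0,0,0,0,15],
[27,-1,0,0,-0.002,0,15],
[28,0,1,0,0,0,15],
3 end [0.6494 0.0955 0.0148] 96.5577744567301
```

View pics/s10.png

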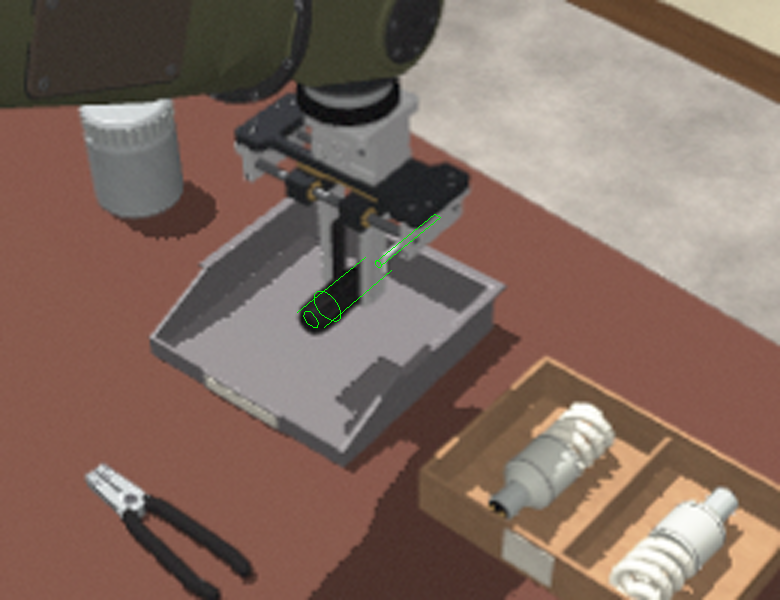

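>>> {"api": "play_rows", "payload": {"deltas": [[[28,0,0,0,0,0,15],[27,-1,0,0,0,0,15],[22,0,0,0,0,0,15],[8,0,0,0,0,0,15],[2,0,0,0,0,0,15],[1,0,0,0,0,0,15],[0,0,0,0,0,0,15]]]}}

```text
time_s: 18.85
ee_pos: [0.6494, 0.0945, 0.0135]
eef_rot: [-0.043, 1.569, 0.07]
force: [-0.2, -0.2, -0.3]
grip_width: 0.0278
```

>>> {"api": "play_rows", "payload": {"deltas": [[[2,0,0,0,0,0,15],[1,0,0,0,0,0,15],[1,0,0,0,0,0,15],[0,0,0,0,0,0,15]]]}}

```text
time_s: 19.25
ee_pos: [0.6492, 0.0946, 0.0089]
eef_rot: [-0.021, 1.57, 0.092]
force: [-2.0, -0.1, 2.7]
grip_width: 0.0275
```

>>> {"api": "play_rows", "payload": {"deltas": [[[0,0,0,0,0,0,35],[0,0,0,0,0,0,45],[0,0,0,0,0,0,45],[0,0,0,0,0,0,45],[-20,0,0,0,0,0,45],[-30,0,0,0,0,0,45],[-30,0,0,0,0,0,45],[-10,0,0,0,0,0,45]]]}}

```text
time_s: 20.05
ee_pos: [0.6502, 0.0947, 0.1017]
eef_rot: [-0.027, 1.566, 0.086]
force: [-0.3, -0.4, -0.2]
grip_width: 0.045
```

```bash
python3 - <<'E'
from ov import *; from poses import *
from station import viewer
c=viewer.camera("side"); overlay(c,[],200,80,460,280,3,"pics/s11.png")
E
python3 plan.py ".4215,.095,.10,1.3,75" 40
```

```text
t 20.1 p [0.6502 0.0947 0.1017] psi 96.5 tilt 0.26 q1,q6 [ 0.09 -1.6 ] f [0.9 0.1 1.5] w 0.0452
[0,2,-17,0.128,0,0,75],
[0,0,-18,0.128,0,0,75],
[0,-3,-17,0.127,0,0,75],
[0,-4,-17,0.128,0,0,75],
[0,-7,-17,0.128,0,-0.002,75],
[0,-9,-15,0.128,0,0,75],
[0,-11,-14,0.128,0,0,75],
[0,-12,-12,0.127,0.002,0,75],
[1,-14,-11,0.128,0,0,75],
[0,-15,-9,0.128,0,0,75],
[0,-16,-7,0.128,0,-0.002,75],
[0,-17,-5,0.128,0,0,75],
[0,-18,-2,0.127,0,0,75],
13 end [0.4211 0.0944 0.1   ] 1.3174502462556035
```

View pics/s11.png

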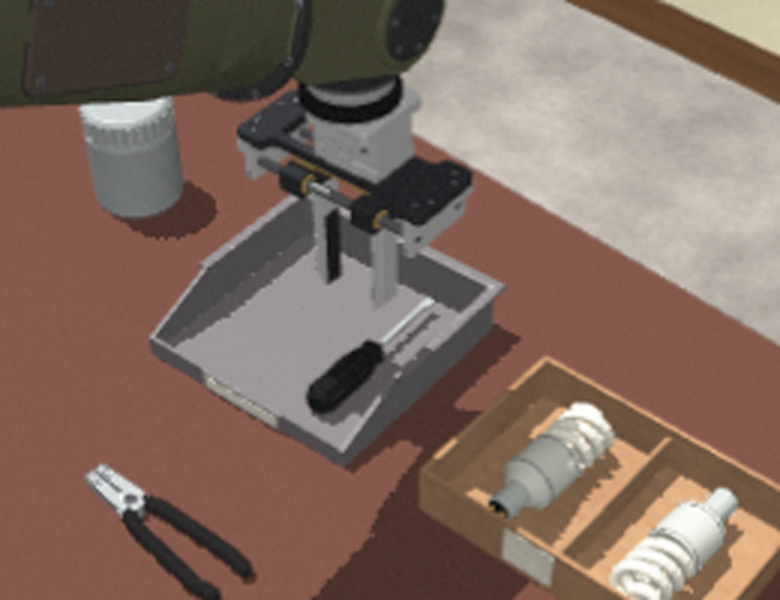

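Screwdriver lies in the bin, handle to the front (345,375). Now the pliers.

>>> {"api": "play_rows", "payload": {"deltas": [[[0,2,-17,0.128,0,0,75],[0,0,-18,0.128,0,0,75],[0,-3,-17,0.127,0,0,75],[0,-4,-17,0.128,0,0,75],[0,-7,-17,0.128,0,0,75],[0,-9,-15,0.128,0,0,75],[0,-11,-14,0.128,0,0,75],[0,-12,-12,0.127,0,0,75],[1,-14,-11,0.128,0,0,75],[0,-15,-9,0.128,0,0,75]]]}}

```text
time_s: 21.1
ee_pos: [0.4718, 0.0947, 0.096]
eef_rot: [-1.843, 1.569, -3.013]
force: [0.0, -0.1, -0.8]
grip_width: 0.0751
```

>>> {"api": "play_rows", "payload": {"deltas": [[[0,-16,-7,0.128,0,0,75],[0,-17,-5,0.128,0,0,75],[0,-18,-2,0.127,0,0,75],[0,0,0,0,0,0,75],[0,0,0,0,0,0,75]]]}}

```text
time_s: 21.6
ee_pos: [0.4202, 0.0943, 0.097]
eef_rot: [-1.317, 1.57, -2.861]
force: [0.7, -0.7, -0.2]
grip_width: 0.0751
```

```bash
python3 - <<'E'
from ov import *; from poses import *
from station import viewer
c=viewer.camera("wrist"); overlay(c,[(pl,PL,(0,255,0))],0,0,640,480,1.25,"pics/w12.png")
E
python3 plan.py ".4215,.095,.003,1.3,75" 30
```

```text
t 21.65 p [0.4204 0.0943 0.0971] psi 1.5 tilt 0.01 q1,q6 [0.14 0.11] f [ 0.5 -0.1 -0.4] w 0.0755
[24,0,0,0,0,0,75],
[23,1,0,0.002,0,0,75],
[24,0,0,0,0,0,75],
[23,0,-1,0,0,0,75],
4 end [0.4214 0.0954 0.0031] 1.3854363692712237
```

View pics/w12.png

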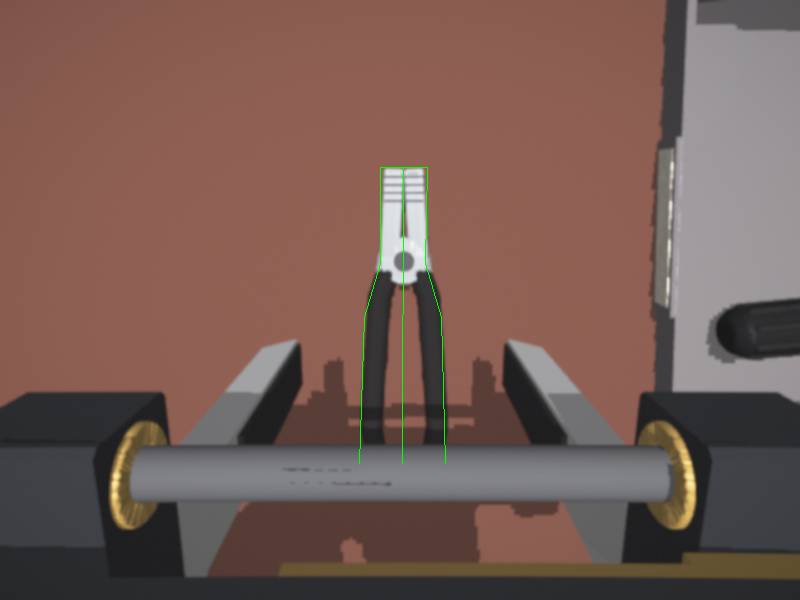

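Wrist view: pliers centred between the fingers, overlay matches, pivot at (404,262). Descend and grip.

>>> {"api": "play_rows", "payload": {"deltas": [[[24,0,0,0,0,0,75],[23,1,0,0.002,0,0,75],[24,0,0,0,0,0,75],[18,0,0,0,0,0,75],[5,0,0,0,0,0,75],[0,0,0,0,0,0,75],[0,0,0,0,0,0,75]]], "grip_force": 45}}

```text
time_s: 22.35
ee_pos: [0.4216, 0.0944, 0.004]
eef_rot: [1.67, 1.57, 0.121]
force: [-0.7, -0.2, 0.6]
grip_width: 0.0745
```

>>> {"api": "play_rows", "payload": {"deltas": [[[2,0,0,0,0,0,75],[0,0,0,0,0,0,30],[0,0,0,0,0,0,30],[0,0,0,0,0,0,30],[0,0,0,0,0,0,30],[0,0,0,0,0,0,30],[0,0,0,0,0,0,30],[0,0,0,0,0,0,30]]]}}

```text
time_s: 23.15
ee_pos: [0.421, 0.0943, 0.0015]
eef_rot: [1.3, 1.571, -0.25]
force: [0.5, -1.2, 0.5]
grip_width: 0.0392
```

>>> {"api": "play_rows", "payload": {"deltas": [[[-10,0,0,0,0,0,30],[-20,0,0,0,0,0,30],[-30,0,0,0,0,0,30],[-30,0,0,0,0,0,30],[-5,0,0,0,0,0,30],[0,0,0,0,0,0,30]]]}}

```text
time_s: 23.75
ee_pos: [0.4211, 0.0944, 0.097]
eef_rot: [1.683, 1.569, 0.133]
force: [0.7, 0.2, -2.3]
grip_width: 0.0396
```

```bash
python3 - <<'E'
from ov import *; from poses import *
from station import viewer
c=viewer.camera("side"); crop(c,160,120,480,360,2.5,"pics/s13.png")
c=viewer.camera("wrist"); overlay(c,[],0,0,640,480,1,"pics/w13.png")
E
python3 plan.py ".669,.2077,.1,-83.5,30" 35
```

```text
t 23.85 p [0.4203 0.0943 0.0954] psi 1.2 tilt 0.09 q1,q6 [0.14 0.11] f [-0.1  0.3 -1.7] w 0.0396
[0,21,-9,0.123,0,0,30],
[-1,20,-12,0.123,0,0,30],
[0,18,-13,0.124,0,0,30],
[-1,16,-16,0.123,0,0,30],
[0,14,-18,0.123,0,0,30],
[0,12,-20,0.123,0,0,30],
[-1,9,-20,0.123,0,0,30],
[0,7,-22,0.124,0,0,30],
[-1,4,-22,0.123,0,0,30],
[0,1,-23,0.123,0,0,30],
[-1,-1,-23,0.123,0,0,30],
[0,-5,-22,0.123,0.002,0,30],
12 end [0.6686 0.208  0.1   ] -83.48136438787024
```

View pics/s13.png

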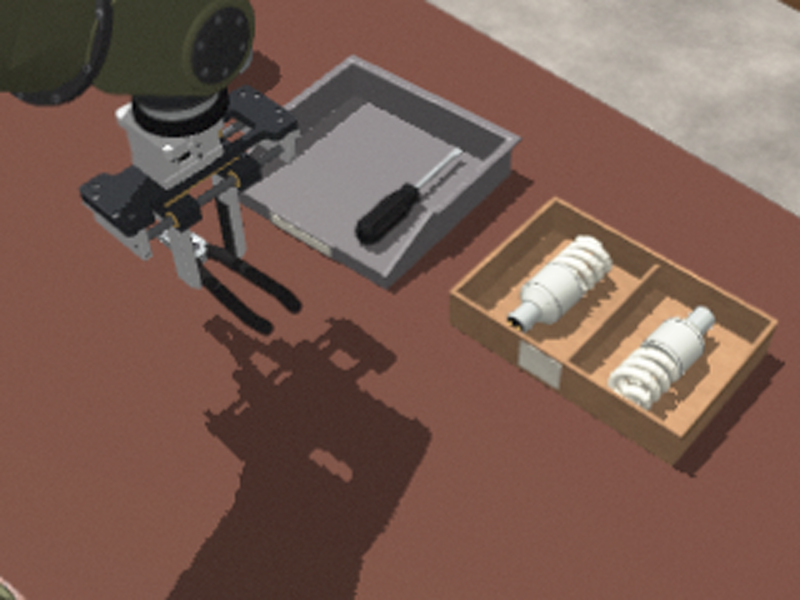

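View pics/w13.png

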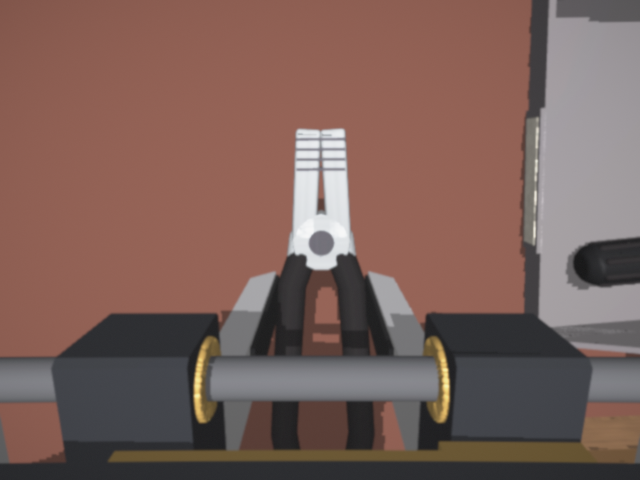

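>>> {"api": "play_rows", "payload": {"deltas": [[[0,21,-9,0.123,0,0,30],[-1,20,-12,0.123,0,0,30],[0,18,-13,0.124,0,0,30],[-1,16,-16,0.123,0,0,30],[0,14,-18,0.123,0,0,30],[0,12,-20,0.123,0,0,30],[-1,9,-20,0.123,0,0,30],[0,7,-22,0.124,0,0,30],[-1,4,-22,0.123,0,0,30],[0,1,-23,0.123,0,0,30]]]}}

```text
time_s: 24.85
ee_pos: [0.6279, 0.1892, 0.0982]
eef_rot: [-0.12, 1.568, -2.907]
force: [-0.3, 0.5, -1.4]
grip_width: 0.0395
```

>>> {"api": "play_rows", "payload": {"deltas": [[[-1,-1,-23,0.123,0,0,30],[0,-5,-22,0.123,0,0,30],[0,0,0,0,0,0,30],[0,0,0,0,0,0,30]]]}}

```text
time_s: 25.25
ee_pos: [0.6683, 0.2079, 0.0991]
eef_rot: [0.145, 1.567, -2.881]
force: [-0.6, -0.0, -1.7]
grip_width: 0.0399
```

```bash
python3 - <<'E'
from ov import *; from poses import *
from station import viewer
c=viewer.camera("side"); crop(c,200,80,460,280,3,"pics/s14.png")
E
python3 plan.py ".6685,.2077,.012,-83.5,30" 30
```

```text
t 25.3 p [0.6683 0.2077 0.0997] psi -83.4 tilt 0.16 q1,q6 [0.25 1.7 ] f [-0.2 -0.9 -1.3] w 0.0395
[29,0,0,0,0,0,30],
[29,0,0,0.002,0.002,0,30],
[30,0,0,0,0,0,30],
3 end [0.6681 0.2077 0.0117] -83.46833508633118
```

View pics/s14.png

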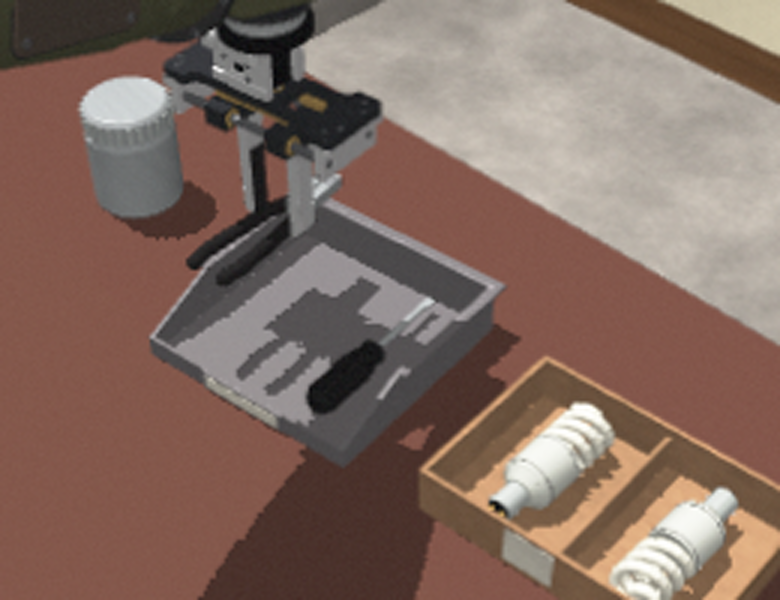

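>>> {"api": "play_rows", "payload": {"deltas": [[[29,0,0,0,0,0,30],[29,0,0,0,0,0,30],[22,0,0,0,0,0,30],[8,0,0,0,0,0,30],[2,0,0,0,0,0,30],[0,0,0,0,0,0,30],[0,0,0,0,0,0,30]]]}}

```text
time_s: 26.0
ee_pos: [0.6698, 0.2082, 0.013]
eef_rot: [-3.02, 1.569, 0.236]
force: [-0.3, 0.5, -1.7]
grip_width: 0.0397
```

>>> {"api": "play_rows", "payload": {"deltas": [[[3,0,0,0,0,0,30],[2,0,0,0,0,0,30],[1,0,0,0,0,0,30],[1,0,0,0,0,0,30],[0,0,0,0,0,0,30]]]}}

```text
time_s: 26.5
ee_pos: [0.6693, 0.2081, 0.0054]
eef_rot: [3.064, 1.571, 0.036]
force: [-5.1, -2.1, 6.7]
grip_width: 0.0395
```

>>> {"api": "play_rows", "payload": {"deltas": [[[0,0,0,0,0,0,50],[0,0,0,0,0,0,56],[0,0,0,0,0,0,56],[0,0,0,0,0,0,56],[-20,0,0,0,0,0,56],[-30,0,0,0,0,0,56],[-30,0,0,0,0,0,56],[-30,0,0,0,0,0,56],[-30,0,0,0,0,0,56],[-10,0,0,0,0,0,56]]]}}

```text
time_s: 27.5
ee_pos: [0.6702, 0.2084, 0.158]
eef_rot: [-3.009, 1.566, 0.246]
force: [0.5, -0.2, 0.0]
grip_width: 0.056
```

```bash
python3 plan.py ".35,.35,.2,-40,56" 45
```

```text
t 27.5 p [0.6702 0.2084 0.158 ] psi -83.5 tilt 0.27 q1,q6 [0.25 1.71] f [ 0.5 -0.2  0. ] w 0.056
[-5,-22,38,-0.095,0,0,56],
[-6,-26,35,-0.095,0,0,56],
[-5,-29,33,-0.095,-0.002,0,56],
[-6,-31,30,-0.094,0,0,56],
[-5,-35,27,-0.095,0,0,56],
[-5,-37,23,-0.095,0,0,56],
[-6,-39,20,-0.095,-0.002,0,56],
[-5,-41,16,-0.095,0,-0.002,56],
8 end [0.35   0.3505 0.2   ] -39.992733124103566
```

Move clear so the cameras can check everything.

>>> {"api": "play_rows", "payload": {"deltas": [[[-5,-22,38,-0.095,0,0,56],[-6,-26,35,-0.095,0,0,56],[-5,-29,33,-0.095,0,0,56],[-6,-31,30,-0.094,0,0,56],[-5,-35,27,-0.095,0,0,56],[-5,-37,23,-0.095,0,0,56],[-6,-39,20,-0.095,0,0,56],[-5,-41,16,-0.095,0,0,56],[0,0,0,0,0,0,56],[0,0,0,0,0,0,56]]]}}

```text
time_s: 28.5
ee_pos: [0.3488, 0.3505, 0.197]
eef_rot: [0.344, 1.571, -1.924]
force: [-0.5, -0.5, 0.1]
grip_width: 0.056
```

```bash
python3 - <<'E'
from ov import *; from poses import *
from station import viewer
import pickle
c=viewer.camera("top"); s=viewer.camera("side"); pickle.dump((c,s),open("cams2.pkl","wb"))
it=[(carton,CA,(255,0,0)),(bn,BI,(0,255,0))]
overlay(c,[],80,120,540,340,1.7,"pics/t15.png")
overlay(c,it,180,130,450,250,3,"pics/t15b.png")
overlay(s,[],160,60,560,360,2,"pics/s15.png")
E
```

```text
(no output)
```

View pics/t15.png

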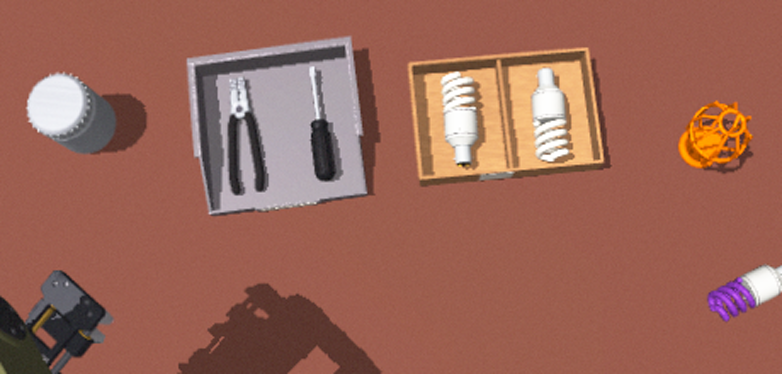

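View pics/t15b.png

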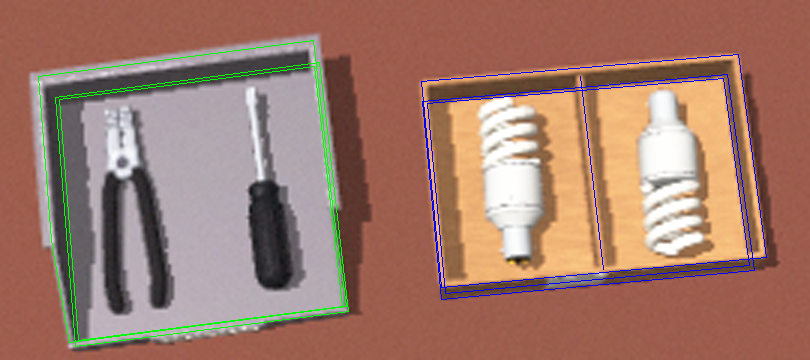

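View pics/s15.png

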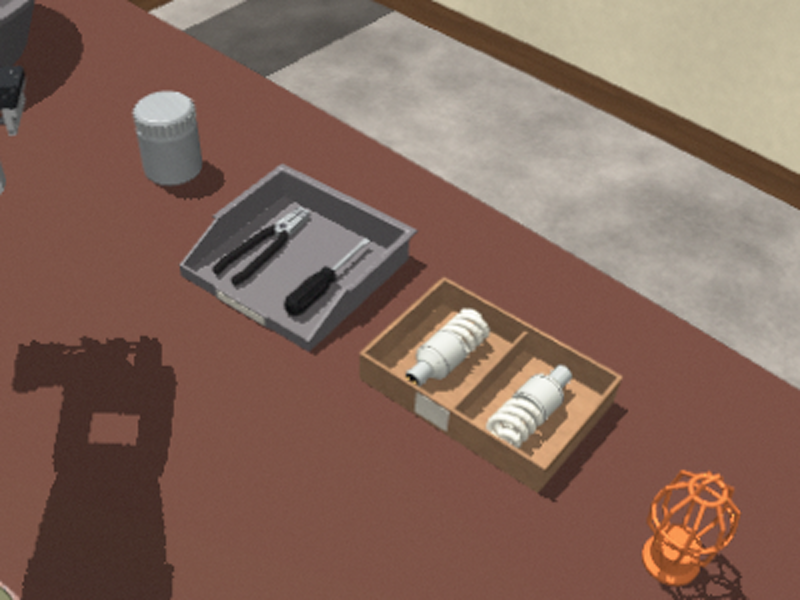

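```bash
python3 - <<'E'
from h import *; import pickle
c,s=pickle.load(open("cams2.pkl","rb")); c0,s0=pickle.load(open("cams.pkl","rb"))
def loc(w,B):
    d=w-np.array(B[:3]); return np.round(d@R.from_euler('z',B[3],degrees=True).as_matrix(),3)
from poses import *
f=lambda p:(np.array(p,float)+.5)/3-.5+[180,130]
print("pliers tip,butt",loc(p2w(c,f([(119,108),(138,303)]),.0105),BI))
print("driver tip,butt",loc(p2w(c,f([(251,90),(274,288)]),.018),BI))
for p in ([(518,263),(506,100)],[(662,92),(678,252)]):
    print("bulb mid",loc(p2w(c,f(p),.027).mean(0,keepdims=True),CA))
for n,(x0,y0,x1,y1) in dict(jar=(90,155,150,215),cage=(470,170,530,225)).items():
    a=c0["img"][y0:y1,x0:x1].astype(np.float32).mean(2);b=c["img"][y0:y1,x0:x1].astype(np.float32).mean(2)
    print(n,"px shift",cv2.phaseCorrelate(a,b))
E
```

```text
pliers tip,butt [[ 0.084  0.055  0.01 ]
 [-0.079  0.054  0.01 ]]
driver tip,butt [[ 0.082 -0.054  0.018]
 [-0.083 -0.055  0.018]]
bulb mid [[0.001 0.062 0.027]]
bulb mid [[-0.003 -0.064  0.027]]
jar px shift ((-0.053174023603958176, -0.043375694594967484), 0.9749922632508807)
cage px shift ((-0.014301154482343037, 0.01299389210957358), 0.960646595954895)
```

All measured positions are well within tolerance; handing in.

```bash
python3 - <<'E'
from station import hand_in, ctrl
print(hand_in()); print(ctrl.get_obs()["time_s"])
E
```

```text
the job is handed in; nothing more can be done
None
the job is handed in; nothing more can be done
```

The job is handed in: both bulbs lie flat in the carton, one per compartment, and the screwdriver and pliers lie in the bin with their handles towards the low front. I gripped both bulbs by the plastic base and lowered each until it rested on the carton floor before opening the fingers. Hand-in was at about 28.6 s of the 72 s allowed; it gave no verdict.

Final camera checks, all within the limits (positions in the frame of the carton or bin):

| Item | Measured | Limit |
|---|---|---|
| Bulb mid-lengths, along the carton (x) | +1 and −3 mm | ±30 mm |
| Bulb mid-lengths, across the carton (y) | +62 and −64 mm | 12 to 112 mm either side of the middle |
| Screwdriver handle end / tip (x) | −83 / +82 mm | −150 to −20 / +20 to +106 mm |
| Pliers handle end / tip (x) | −79 / +84 mm | −150 to −20 / +20 to +106 mm |
| Jar and cage shift in the top picture | under 0.1 pixel | 30 mm |

The arm was parked clear of everything. I judged the bulbs level and at rest by eye in the pictures rather than measuring tilt or speed. No check failed or disagreed beyond 2 to 3 mm.

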